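# Set cleaned fans to dry in the covered tray

## Task

The cooling fans on the table have been cleaned and must dry: fold the drying tray's cover back past upright, lift out the tweezers left in the tray and lay them flat on the table beside it, and set the fans face up in an even row in the tray, each squarely on a scribed place, filling the places from the tray's left end with none skipped. Then fold the cover down to 30 degrees from shut and leave it standing there, so that air gets in but dust does not. Leave the capacitor and the alcohol bottle alone.

Things in the scene. Friction and masses are not known exactly. Their poses are not given: they have to be found in the camera images.
- tray: Drying tray, fixed to the table: a flat grey base plate 144 mm (its x) by 384 mm (its y), 4 mm thick, open at the front and both ends, with an aluminium back wall 32 mm high and 4 mm thick along its far long side (tray x = +68 to +72 mm). Origin: centre of its underside, on the table. x points to the back wall and hinge, y to the tray's left end seen from the robot, z up.
- cover (a joint): The tray's cover, a stiff aluminium panel (144 by 384 mm, 3 mm thick, 0.3 kg, its free front edge turned down 26 mm as a lip, ends open) hinged along the top of the back wall. Angle between the panel and its shut position in rad: 0 = shut flat over the tray, pi/2 = upright, at most 2.3 (stop, leaning back). The hinge is stiff (0.5 N m of friction, about 3 N at the bar besides the panel's weight): the cover stays at any angle where it is left.
- cover_bar (a point): Middle of the cover's handle: a round steel bar 9 mm thick and 110 mm long, parallel to the hinge, held in the panel's plane 36 mm clear of the cover's free edge (so a finger fits between) on two 9 mm rods at its ends. It can be pinched from above across its thickness at any cover angle and turns between the fingers. It lies 183 mm from the hinge line. Its frame turns with the cover; y runs along the bar.
- cover_hinge (a point): Middle of the hinge line, 32 mm above the table and 75 mm behind the tray's centre (tray x), parallel to the tray's y. The frame turns with the cover: at angle 0 its x points away from the bar, like the tray's.
- tweezers: A pair of flat, pale, half-clear tweezers 120 mm long, 11 mm wide, 9 mm thick, treated as one rigid piece, lying flat on the tray's base plate at the start under the cover. Origin: centre of the underside; length along its y.
- place1 (a point): Place 1 of 4 on the tray's base plate, counted from the tray's left end (tray y = +144 mm, tray x = -6 mm, 4 mm above the table): centre of a scribed 54 mm square with nine vent holes. Places are 96 mm apart.
- place2 (a point): Place 2 of 4 on the tray's base plate, counted from the tray's left end (tray y = +48 mm, tray x = -6 mm, 4 mm above the table): centre of a scribed 54 mm square with nine vent holes. Places are 96 mm apart.
- place3 (a point): Place 3 of 4 on the tray's base plate, counted from the tray's left end (tray y = -48 mm, tray x = -6 mm, 4 mm above the table): centre of a scribed 54 mm square with nine vent holes. Places are 96 mm apart.
- place4 (a point): Place 4 of 4 on the tray's base plate, counted from the tray's left end (tray y = -144 mm, tray x = -6 mm, 4 mm above the table): centre of a scribed 54 mm square with nine vent holes. Places are 96 mm apart.
- fan_a: Black square cooling fan 50 by 50 by 15 mm, all alike (solid frame 15 mm high; grasp it across two opposite sides), lying face up on the table at the start, to the left of the tray; absent in some starts (3 or 4 are present). Origin: centre of its underside; x and y parallel to its sides, z up.
- fan_b: Black square cooling fan 50 by 50 by 15 mm, all alike (solid frame 15 mm high; grasp it across two opposite sides), lying face up on the table at the start, to the left of the tray; absent in some starts (3 or 4 are present). Origin: centre of its underside; x and y parallel to its sides, z up.
- fan_c: Black square cooling fan 50 by 50 by 15 mm, all alike (solid frame 15 mm high; grasp it across two opposite sides), lying face up on the table at the start, to the left of the tray; absent in some starts (3 or 4 are present). Origin: centre of its underside; x and y parallel to its sides, z up.
- fan_d: Black square cooling fan 50 by 50 by 15 mm, all alike (solid frame 15 mm high; grasp it across two opposite sides), lying face up on the table at the start, to the left of the tray; absent in some starts (3 or 4 are present). Origin: centre of its underside; x and y parallel to its sides, z up.
- capacitor_0: Dark blue capacitor, an upright cylinder 22 mm across, 40 mm high, standing loose far left; bystander, leave alone. Origin: centre of its underside.
- alcohol_bottle: White bottle with a pink cap, 52 mm across, 108 mm high, standing loose at the front right; bystander, leave alone. Origin: centre of its underside.
Mind the look-alikes: they are no part of the job. Leave any red or turquoise look-alike of the fan_b alone. Leave any pink look-alike of the fan_a alone.

How it is judged:
By the outcome, as a careful person would: the job done as asked, in the order asked, and still so for the second after the job is handed in, with the robot touching nothing.
Of fan_a, fan_b, fan_c, fan_d only 3 to 4 are there at a start; the rules pass over those that are not, and their reading is None.
At some moment in a run one of fan_a, fan_b, fan_c, fan_d may be knocked a few centimetres aside while the robot is not near it.
Once in a run the grip may slacken for a moment while it holds something.
It also fails if it takes over 210 s, if anything falls off the work surface, if the arm or the gripper's body presses on something with over 40 N, if the wrist force passes 120 N, or if a joint passes its speed limit or range.

## Robot

A 6-joint arm with a two-finger parallel gripper is mounted at the origin on the work surface; the furniture and walls round the work are solid. World frame = base frame: x ahead of the robot, y to its left, z up, the work surface at z = 0. Lengths are in m, angles in rad, forces in N, time in s.
With the tool pointing down it reaches from about 0.25 to 0.775 m from the base axis. Payload 4 kg.
Tool frame: the origin (TCP) lies at the very end of the fingers, on their centre line; the grasp point (between the pads) lies 19 mm behind it; z points along the fingers, y is the line along which they close (so a half turn about z gives the same grasp; the last joint's range is limited). The gripper opens to 85 mm and grips with 20 to 120 N. Pads are 22 mm wide; open, the fingers measure 114 mm over their backs; the gripper's body (76 mm by 85 mm) begins 54 mm behind the grasp point. The pads swing forward as they close: fully open they stand 13 mm farther back than shut.
Start: joints at [1.204, 0.087, 1.371, -0, 1.684, -0.103], TCP at [0.143, 0.531, 0.231] pointing down, gripper open.
Joint ranges: [-3.1, 3.1], [-0.76, 2.03], [0.27, 2.55], [-1.08, 4.22], [0.17, 2.65], [-2.57, 2.57]. Speed limits (rad/s): [2.79, 2.79, 3.14, 3.14, 3.14, 3.14].

## Interface

Orientations are given as a unit quaternion [x, y, z, w].
In Python, from cell import env, optics gives the robot as it stands.
- The arm moves only by the tool arm_command, never from a script. Its argument "increments" is a list of rows, each a list of 2 entries, a list of its own where there are three numbers: the shift along the tool's x, y, z in units of 60 mm (1.0 is 60 mm), then the turn, a rotation vector about the tool's x, y, z in units of 8 degrees (1.0 is 8 degrees). A call has 1 to 5 rows; each row shifts and turns the commanded pose from where the row before left it, along the tool's axes as they then stand; what a row does not reach is not made up. A row lasts 1/8 s, in which the tool goes at most 62.5 mm and 10.7 degrees, less where a joint would pass 70% of its speed; a pose out of reach is approached as far as the arm can. A call is refused whole if a number of a shift passes 1 or a number of a turn 1, either way. A call with a gripper value outside its range is refused whole. "jaw" is the gripper command: -1 is fully open, 1 is shut, values between are in proportion, set as the call begins (left out, the last holds). The fingers move at their own pace and stop on an object; "grip_force" is the grip in N (left out, the last holds). Time passes only in rows, so rows that do not move let the fingers close. It gives the time, the measured TCP pose, the force, the opening and the grip force at its end, in the units of the state.
- env.state(): the state, without advancing time (a new reading comes with each control period).
- optics.snapshot(name): name is "side" or "top"; returns a dict with "frame" (400x640x3 uint8, red, green, blue), "K" (3x3 intrinsics, pixels), "extrinsics" (4x4, takes a point from camera to world coordinates). Camera axes: x right, y down, z forward; pixel columns grow to the right and rows downward; lengths in m; the calibration is good to about 2 mm. A picture is of the moment at which its call begins. There is no depth.
- env.hand_in(): hands the job in; it is judged then, once.
The state is a dict: "clock": time; "joint_positions": joint angles; "dq": joint speeds; "joint_efforts": joint torques, N m; "tool_pos": TCP position; "ee_rot": TCP orientation; "wrist_force": force on the tool from outside, world axes, zero at the start; "wrist_torque": the same for the moment, N m; "finger_gap": opening from 0.0 (shut) to 1.0 (fully open); "gripper_force": force on a finger pad.
Only numpy, scipy, OpenCV 4.12 (cv2) and the standard library are available. Lean on these libraries where they do the work, as an engineer would, in place of code of your own. Each camera call takes 0.05 s, during which the arm holds its last target. There are 200 camera calls.

## Working session

There is one attempt and no reset: what is moved stays moved. The work goes in short steps, Python scripts to look and compute and a tool call to move; the robot and the scene stay as the last step left them, time stands still between calls to the robot, and variables do not carry over. Pictures are saved under pics/ and viewed, at most 14 in all, crops included, and the job is handed in when it is done.

Besides the shell and the picture viewer there is one more tool, called after ">>>" by a JSON object that holds its "method" and its "body", one argument or row to a line. arm_command: Moves the arm, as the interface text tells. Its arguments: {"type":"object","properties":{"increments":{"type":"array","items":{"type":"array"}},"jaw":{"type":"number"},"grip_force":{"type":"number"}},"required":["increments"]}

```bash
ls; mkdir -p pics
python3 - <<'E'
from cell import env, optics
import cv2, numpy as np
for n in("top","side"):
    s=optics.snapshot(n); cv2.imwrite(f"pics/{n}0.png",s["frame"][:,:,::-1]); print(n,s["K"].tolist(),np.round(s["extrinsics"],4).tolist())
print(env.state())
E
```

```text
pics
top [[484.4181598717222, 0.0, 316.36707161306003], [0.0, 484.4181598717222, 190.64398767086917], [0.0, 0.0, 1.0]] [[0.0184, -0.9972, 0.0726, 0.3624], [-0.9998, -0.0177, 0.0096, 0.0535], [-0.0083, -0.0728, -0.9973, 1.6815], [0.0, 0.0, 0.0, 1.0]]
side [[400.34402530052705, 0.0, 320.15040869228886], [0.0, 400.34402530052705, 196.94900765838193], [0.0, 0.0, 1.0]] [[-0.9048, -0.2615, 0.336, 0.0696], [-0.4253, 0.5922, -0.6844, 0.8856], [-0.02, -0.7621, -0.6471, 0.8384], [0.0, 0.0, 0.0, 1.0]]
{'clock': 0.1, 'joint_positions': array([ 1.20391333e+00,  8.79483281e-02,  1.37211557e+00,  2.00146255e-05,
        1.68362340e+00, -1.03112260e-01]), 'dq': array([-1.15688733e-03, -3.60829047e-03, -3.40290723e-03, -1.05738038e-05,
        2.52223598e-04, -2.10311980e-03]), 'joint_efforts': array([ 2.02924435e-03, -3.53014827e+01, -3.14218712e+01, -1.22166866e-04,
        7.93785701e-03,  6.09333767e-06]), 'tool_pos': array([0.14323907, 0.53055178, 0.23021313]), 'ee_rot': array([ 1.31502194e-01,  9.91315326e-01, -1.01622109e-03, -2.53530790e-04]), 'wrist_force': array([-0.37956397, -0.00727151,  0.45625077]), 'wrist_torque': array([-0.00299838, -0.01374725,  0.01345007]), 'gripper_force': 0.0, 'finger_gap': 0.9984704512034619}
```

View pics/top0.png

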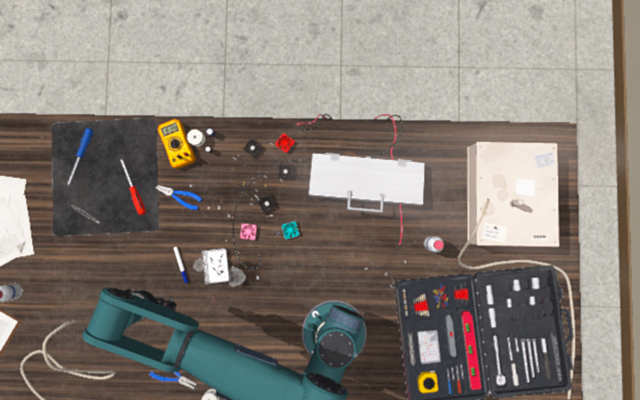

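View pics/side0.png

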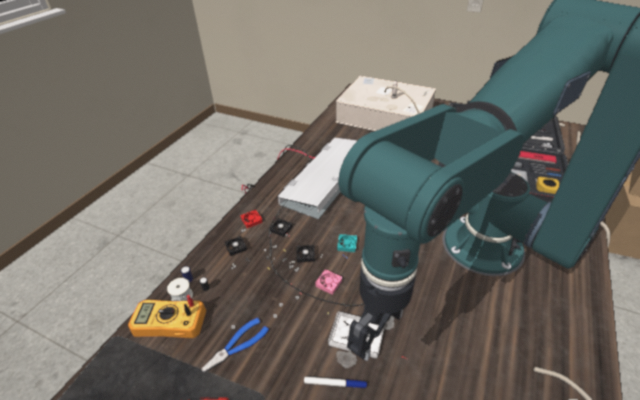

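Top view: the black squares at (253,148), (286,171) and (267,203) are fan candidates. Look-alikes are red (284,142), turquoise (290,230) and pink (248,231). The closed cover is at about (367,178), with its bar at about (365,208). The side view agrees, with black fans at (236,245), (281,226) and (306,253). Next I'll check these in a close crop and measure.

```bash
cat > h.py <<'E'
from cell import env, optics
import cv2, numpy as np
from scipy.spatial.transform import Rotation as R
def snap(n="top"):
    s=optics.snapshot(n); return s["frame"],s["K"],s["extrinsics"]
def ray(K,E,uv,z):
    d=E[:3,:3]@np.linalg.solve(K,[uv[0],uv[1],1.]); o=E[:3,3]; return o+d*(z-o[2])/d[2]
def proj(K,E,p):
    q=K@(E[:3,:3].T@(np.asarray(p)-E[:3,3])); return q[:2]/q[2]
def crop(f,x0,y0,x1,y1,k,name):
    cv2.imwrite(f"pics/{name}.png",cv2.resize(f[y0:y1,x0:x1,::-1],None,fx=k,fy=k,interpolation=cv2.INTER_CUBIC))
def blobs(f,K,E,mask,z,amin=30,roi=None):
    m=mask.astype(np.uint8)
    if roi: t=np.zeros_like(m); x0,y0,x1,y1=roi; t[y0:y1,x0:x1]=m[y0:y1,x0:x1]; m=t
    out=[]
    for c in cv2.findContours(m,cv2.RETR_EXTERNAL,cv2.CHAIN_APPROX_NONE)[0]:
        if cv2.contourArea(c)<amin: continue
        P=np.array([ray(K,E,p[0],z)[:2]*1000 for p in c],np.float32)
        (cx,cy),(w,h),a=cv2.minAreaRect(P); (u,v),_,_=cv2.minAreaRect(c)
        out.append((round(u),round(v),round(cx,1),round(cy,1),round(w,1),round(h,1),round(a,1)))
    return out
def delta(p,q):
    """tool-axes shift (60mm units) and turn (8deg units) from present pose to p,q"""
    s=env.state(); r=R.from_quat(s["ee_rot"])
    return np.round(r.inv().apply(np.asarray(p)-s["tool_pos"])/.06,2),np.round(np.degrees((r.inv()*R.from_quat(q)).as_rotvec())/8,2)
E
python3 - <<'E'
from h import *
f,K,E=snap(); crop(f,150,110,450,260,2.6,"crop1")
hsv=cv2.cvtColor(f,cv2.COLOR_RGB2HSV); print([f[y,x].tolist() for x,y in((253,148),(286,171),(267,203),(275,185),(367,178))])
for t in (45,55): print(t,blobs(f,K,E,(hsv[...,2]<t),.015,30,(225,125,310,250)))
m=(hsv[...,2]>170)&(hsv[...,1]<40)
print(blobs(f,K,E,m,.034,100,(290,130,440,225)))
E
```

```text
[[221, 216, 213], [226, 219, 218], [244, 242, 238], [124, 95, 74], [236, 234, 235]]
45 []
55 [(268, 202, 443.1, 236.5, 41.3, 60.9, 12.4)]
[(366, 183, 511.1, -100.0, 388.2, 185.1, 86.2)]
```

View pics/crop1.png

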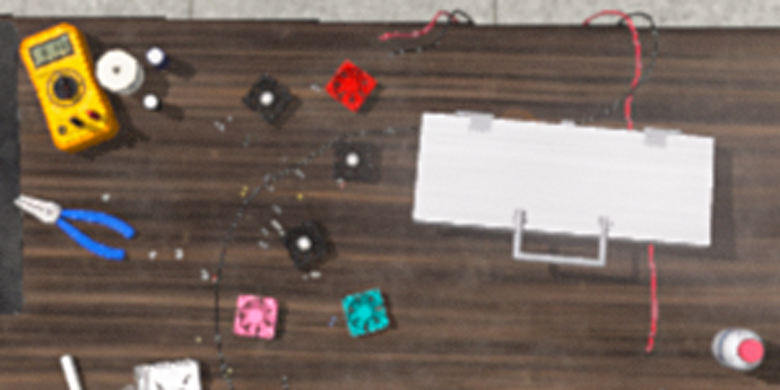

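The crop confirms three black fans with white hubs, at full-image pixels (253,148), (286,171) and (267,203). The red, turquoise and pink ones are look-alikes and the cover is shut. Next I'll measure the tray, the bar and the fans.

```bash
cat >> h.py <<'E'
def fans(f,K,E,z=.015,roi=(225,125,310,250)):
    """white hubs in dark neutral frames: position from the hub, angle from the dark mask"""
    hsv=cv2.cvtColor(f,cv2.COLOR_RGB2HSV); x0,y0,x1,y1=roi; out=[]
    m=np.zeros(f.shape[:2],np.uint8); m[y0:y1,x0:x1]=((hsv[...,2]>165)&(hsv[...,1]<45))[y0:y1,x0:x1]
    for c in cv2.findContours(m,cv2.RETR_EXTERNAL,cv2.CHAIN_APPROX_NONE)[0]:
        M=cv2.moments(c)
        if not 6<M["m00"]<60: continue
        u,v=M["m10"]/M["m00"],M["m01"]/M["m00"]
        g=cv2.cvtColor(f,cv2.COLOR_RGB2GRAY); p=cv2.resize(g[int(v)-14:int(v)+15,int(u)-14:int(u)+15],None,fx=6,fy=6,interpolation=cv2.INTER_CUBIC)
        s=cv2.resize(hsv[int(v)-14:int(v)+15,int(u)-14:int(u)+15,1],None,fx=6,fy=6,interpolation=cv2.INTER_CUBIC)
        dk=((p<95)&(s<75)).astype(np.uint8); dk=cv2.morphologyEx(cv2.morphologyEx(dk,cv2.MORPH_CLOSE,np.ones((19,19))),cv2.MORPH_OPEN,np.ones((25,25)))
        cs=cv2.findContours(dk,cv2.RETR_EXTERNAL,cv2.CHAIN_APPROX_NONE)[0]
        if not cs: continue
        k=max(cs,key=cv2.contourArea)
        P=np.array([ray(K,E,((q[0][0]+.5)/6-.5+int(u)-14,(q[0][1]+.5)/6-.5+int(v)-14),z)[:2]*1000 for q in k],np.float32)
        (cx,cy),(w,h),a=cv2.minAreaRect(P)
        out.append(dict(uv=(round(u,1),round(v,1)),hub=np.round(ray(K,E,(u,v),z)[:2]*1000,1).tolist(),rect=[round(float(t),1) for t in(cx,cy,w,h,a)]))
    return out
E
python3 - <<'E'
from h import *
f,K,E=snap()
for o in fans(f,K,E): print(o)
hsv=cv2.cvtColor(f,cv2.COLOR_RGB2HSV)
m=((hsv[...,2]>165)&(hsv[...,1]<45)).astype(np.uint8)
mo=cv2.morphologyEx(m,cv2.MORPH_OPEN,np.ones((11,11)))
print("panel",blobs(f,K,E,mo,.0335,500,(290,130,440,225)))
print("bar",blobs(f,K,E,m-cv2.dilate(mo,np.ones((5,5))),.032,20,(330,190,400,225)))
k=max(cv2.findContours(mo[130:225,290:440],cv2.RETR_EXTERNAL,cv2.CHAIN_APPROX_NONE)[0],key=cv2.contourArea)
print(cv2.approxPolyDP(k,4,True).reshape(-1,2)+[290,130])
fs,Ks,Es=snap("side")
crop(fs,210,130,400,290,4,"side1")
E
```

```text
{'uv': (266.3, 203.3), 'hub': [437.1, 241.1], 'rect': [438.1, 242.4, 99.5, 100.2, 1.0]}
panel [(367, 178, 528.9, -101.2, 388.7, 148.1, 86.2)]
bar [(364, 205, 437.3, -93.9, 235.9, 37.3, 85.7)]
[[312 154]
 [310 194]
 [350 197]
 [351 191]
 [352 198]
 [422 203]
 [423 163]]
```

View pics/side1.png

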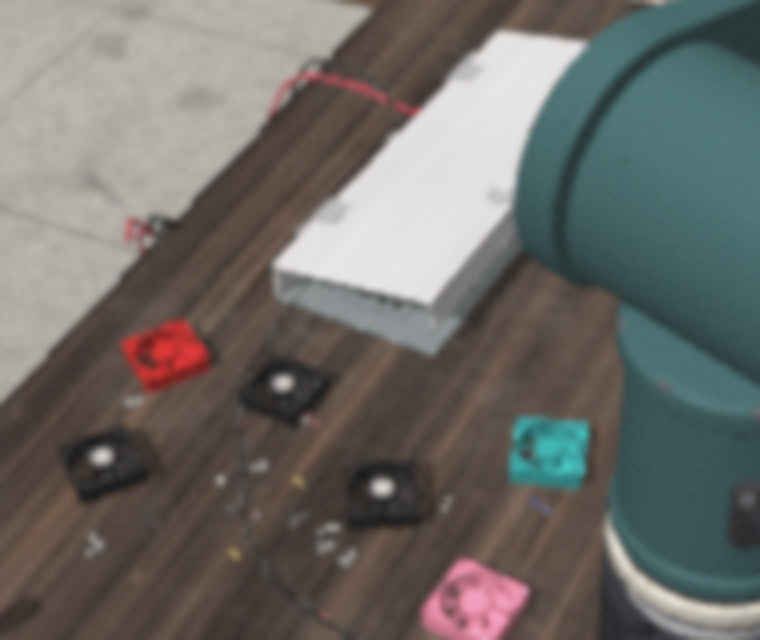

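The side view shows the cover shut and the left tray end open. Fans are at crop (102,457), (283,383) and (380,488). The tray is yawed −3.8° and centred near (526,−101) mm. I'll turn the tool to the tray's axes and move over the bar.

>>> {"method": "arm_command", "body": {
  "increments": [
    [[0, 0, 0], [0, 0, 0.985]],
    [[0, 0, 0], [0, 0, 0.985]],
    [[0, 0, 0], [0, 0, 0.985]],
    [[0, 0, 0], [0, 0, 0.985]],
    [[0, 0, 0], [0, 0, 0.985]]
  ],
  "jaw": 0.3
}}

```text
clock: 0.88
tool_pos: [0.1434, 0.5309, 0.2311]
ee_rot: [0.46, 0.888, -0.0, 0.0]
wrist_force: [-0.3, 0.4, -0.1]
finger_gap: 0.351
gripper_force: 0.0
```

>>> {"method": "arm_command", "body": {
  "increments": [
    [[0, 0, 0], [0, 0, 0.985]],
    [[0, 0, 0], [0, 0, 0.985]],
    [[0, 0, 0], [0, 0, 0.985]],
    [[0, 0, 0], [0, 0, 0.985]],
    [[0, 0, 0], [0, 0, 0.985]]
  ]
}}

```text
clock: 1.5
tool_pos: [0.1434, 0.5309, 0.2311]
ee_rot: [0.732, 0.681, -0.0, 0.0]
wrist_force: [0.1, -0.3, -0.4]
finger_gap: 0.352
gripper_force: 0.0
```

>>> {"method": "arm_command", "body": {
  "increments": [
    [[-0.84, 0.44, 0], [0, 0, 0]],
    [[-0.84, 0.44, 0], [0, 0, 0]],
    [[-0.84, 0.44, 0], [0, 0, 0]],
    [[-0.84, 0.44, 0], [0, 0, 0]],
    [[-0.84, 0.44, 0], [0, 0, 0]]
  ]
}}

```text
clock: 2.12
tool_pos: [0.2582, 0.2689, 0.2313]
ee_rot: [0.731, 0.683, 0.0, 0.0]
wrist_force: [1.2, 0.7, 0.4]
finger_gap: 0.354
gripper_force: 0.0
```

>>> {"method": "arm_command", "body": {
  "increments": [
    [[-0.84, 0.44, 0], [0, 0, 0]],
    [[-0.84, 0.44, 0], [0, 0, 0]],
    [[-0.84, 0.44, 0], [0, 0, 0]],
    [[-0.84, 0.44, 0], [0, 0, 0]],
    [[-0.84, 0.44, 0], [0, 0, 0]]
  ]
}}

```text
clock: 2.75
tool_pos: [0.3728, 0.0083, 0.2315]
ee_rot: [0.731, 0.682, 0.001, 0.0]
wrist_force: [-0.2, 0.8, -0.4]
finger_gap: 0.353
gripper_force: 0.0
```

>>> {"method": "arm_command", "body": {
  "increments": [
    [[-0.84, 0.44, 0], [0, 0, 0]],
    [[-0.84, 0.42, 0], [0, 0, 0]],
    [[0, 0, 0], [0, 0, 0]]
  ]
}}

```text
clock: 3.12
tool_pos: [0.4174, -0.097, 0.2305]
ee_rot: [0.733, 0.68, -0.001, -0.001]
wrist_force: [-0.4, 0.1, 0.9]
finger_gap: 0.349
gripper_force: 0.0
```

```bash
cat >> h.py <<'E'
def qd(az):
    """tool down, tool y at azimuth az (deg)"""
    a=np.radians(az); return R.from_matrix(np.array([[-np.sin(a),np.cos(a),0],[np.cos(a),np.sin(a),0],[0,0,-1]]).T).as_quat() if 0 else R.from_matrix(np.column_stack([[-np.sin(a),np.cos(a),0],[np.cos(a),np.sin(a),0],[0,0,-1]])).as_quat()
E
sed -i 's/return R.from_matrix(np.array.*if 0 else /return /' h.py
python3 - <<'E'
from h import *
f,K,E=snap()
print("bar ray", ray(K,E,(365.1,209.4),.034))
s=env.state(); print(s["tool_pos"],s["clock"],s["finger_gap"])
print(delta([.418,-.094,.013],qd(-3.8)))
crop(f,225,125,310,250,4.5,"fans1")
fs,Ks,Es=snap("side"); crop(fs,200,110,520,290,2.4,"side2")
E
```

```text
bar ray [ 0.42142366 -0.09736815  0.034     ]
[ 0.41693191 -0.09516717  0.2306881 ] 3.175 0.35241780360468355
(array([0.02, 0.02, 3.63]), array([-0.01, -0.01, -0.04]))
```

View pics/side2.png

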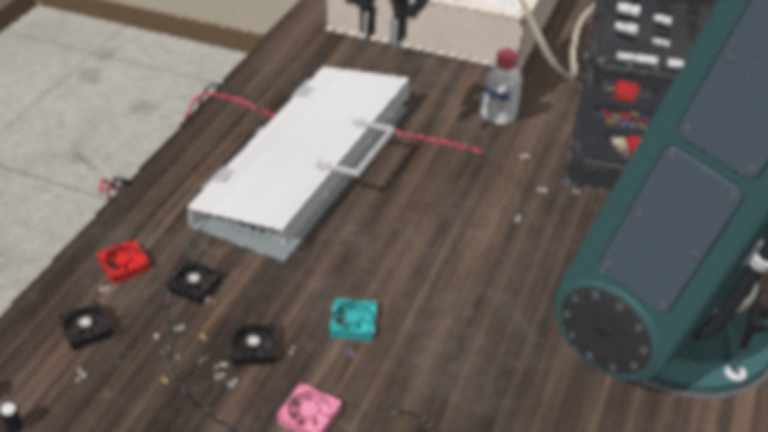

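The side view shows the bar clear at crop (365,150) and the gripper overhead. Descending and pinching the bar.

>>> {"method": "arm_command", "body": {
  "increments": [
    [[0, 0.05, 0.9], [0, 0, 0]],
    [[0, 0, 0.9], [0, 0, 0]],
    [[0, 0, 0.9], [0, 0, 0]],
    [[0, 0, 0.6], [0, 0, 0]],
    [[0, 0, 0.3], [0, 0, 0]]
  ]
}}

```text
clock: 3.85
tool_pos: [0.418, -0.0918, 0.0131]
ee_rot: [0.73, 0.684, -0.001, -0.002]
wrist_force: [-0.4, -0.3, 0.8]
finger_gap: 0.351
gripper_force: 0.1
```

>>> {"method": "arm_command", "body": {
  "increments": [
    [[0, 0, 0], [0, 0, 0]],
    [[0, 0, 0], [0, 0, 0]],
    [[0, 0, 0], [0, 0, 0]],
    [[0, 0, 0], [0, 0, 0]],
    [[0, 0, 0], [0, 0, 0]]
  ],
  "jaw": 1,
  "grip_force": 50
}}

```text
clock: 4.47
tool_pos: [0.4201, -0.0928, 0.0159]
ee_rot: [0.731, 0.683, 0.001, -0.001]
wrist_force: [-1.1, 6.2, -1.1]
finger_gap: 0.05
gripper_force: 35.8
```

Run:
```python
from h import *
s=env.state(); p=s["tool_pos"]; print(p,s["wrist_force"],s["finger_gap"],s["gripper_force"])
# arc: radius .183 from angle 0 to 1.95 rad in tool y (away, +) / z (down, +)
th=np.linspace(0,1.95,15); y=.183*(1-np.cos(th)); z=.183*np.sin(th)
print(np.round(np.column_stack([np.diff(y),-np.diff(z)])/.06,2).tolist())
```

```text
[ 0.42010744 -0.09280957  0.01585319] [-1.0820071   6.20069112 -1.07352869] 0.04950632507664923 35.842031836509705
[[0.03, -0.42], [0.09, -0.42], [0.14, -0.4], [0.2, -0.38], [0.25, -0.34], [0.29, -0.31], [0.33, -0.26], [0.37, -0.21], [0.39, -0.16], [0.41, -0.1], [0.42, -0.05], [0.42, 0.01], [0.42, 0.07], [0.4, 0.13]]
```

>>> {"method": "arm_command", "body": {
  "increments": [
    [[0, 0.03, -0.42], [0, 0, 0]],
    [[0, 0.09, -0.42], [0, 0, 0]],
    [[0, 0.14, -0.4], [0, 0, 0]],
    [[0, 0.2, -0.38], [0, 0, 0]]
  ]
}}

```text
clock: 4.97
tool_pos: [0.4632, -0.0959, 0.1117]
ee_rot: [0.731, 0.683, 0.014, 0.013]
wrist_force: [69.6, -3.0, -65.9]
finger_gap: 0.048
gripper_force: 66.4
```

Run:
```python
from h import *
s=env.state(); print(s["tool_pos"],s["wrist_force"],s["finger_gap"],s["gripper_force"])
fs,Ks,Es=snap("side"); crop(fs,240,60,480,240,3,"side3")
```

```text
[ 0.46315533 -0.09592678  0.11170099] [ 69.64982072  -3.0066674  -65.89053474] 0.04783165891190024 66.36742740869522
```

View pics/side3.png

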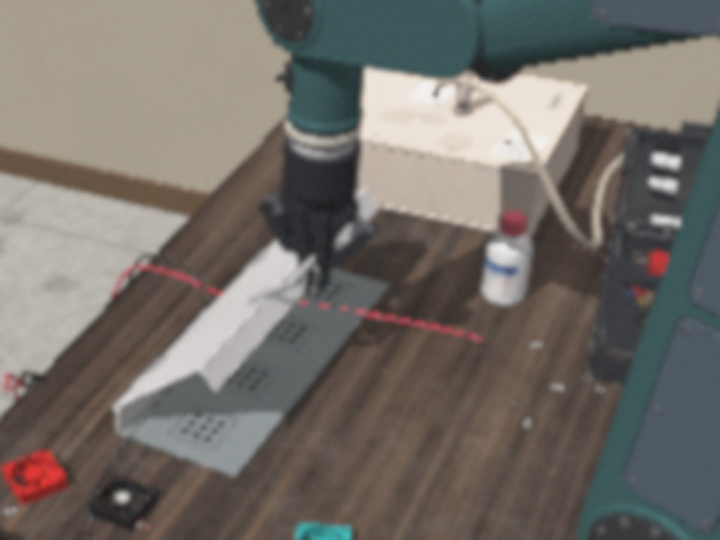

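The cover is partly up, with the bar in the fingers at crop (310,262), but the pull is fighting the arc. I'll ease the grip and let it settle.

>>> {"method": "arm_command", "body": {
  "increments": [
    [[0, 0, 0], [0, 0, 0]],
    [[0, 0, 0], [0, 0, 0]],
    [[0, 0, 0], [0, 0, 0]]
  ],
  "grip_force": 20
}}

```text
clock: 5.4
tool_pos: [0.4623, -0.0959, 0.1106]
ee_rot: [0.731, 0.683, 0.013, 0.012]
wrist_force: [54.2, -0.1, -43.4]
finger_gap: 0.048
gripper_force: 64.8
```

Run:
```python
from h import *
s=env.state(); print(s["tool_pos"],s["wrist_force"],s["finger_gap"],s["gripper_force"]); print(R.from_quat(s["ee_rot"]).as_matrix().round(3))
f,K,E=snap(); crop(f,290,110,450,230,5,"top3")
fs,Ks,Es=snap("side"); crop(fs,270,120,390,220,6,"side4")
```

```text
[ 0.46230444 -0.09593741  0.11059207] [ 54.18060841  -0.13931666 -43.43031678] 0.04754482181121542 64.79521796107292
[[ 0.068  0.997  0.035]
 [ 0.998 -0.068  0.   ]
 [ 0.003  0.035 -0.999]]
```

View pics/side4.png

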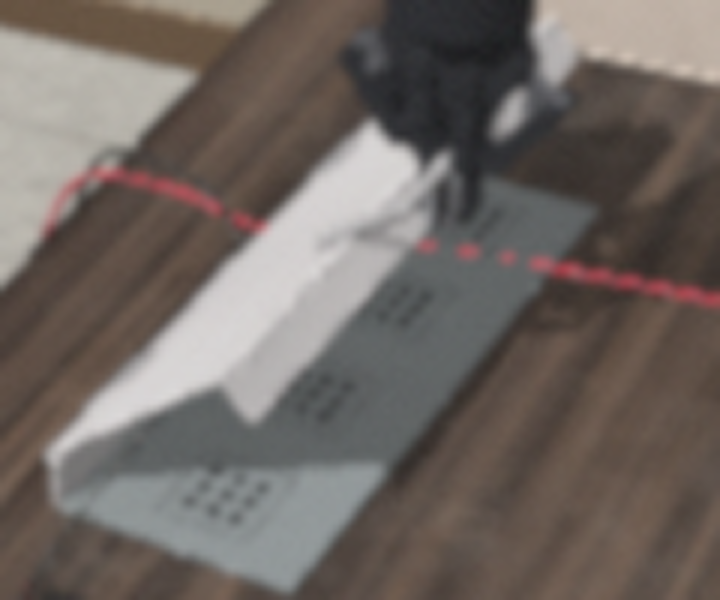

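>>> {"method": "arm_command", "body": {
  "increments": [
    [[0, 0.1, 0.05], [0, 0, 0]],
    [[0, 0.0, 0.0], [0, 0, 0]]
  ]
}}

```text
clock: 5.75
tool_pos: [0.4608, -0.0958, 0.1091]
ee_rot: [0.731, 0.683, 0.007, 0.005]
wrist_force: [24.0, 2.1, -19.7]
finger_gap: 0.05
gripper_force: 61.2
```

>>> {"method": "arm_command", "body": {
  "increments": [
    [[0, 0.1, 0.03], [0, 0, 0]],
    [[0, 0.0, 0.0], [0, 0, 0]]
  ]
}}

```text
clock: 6.0
tool_pos: [0.4604, -0.0957, 0.1086]
ee_rot: [0.731, 0.683, 0.001, -0.0]
wrist_force: [0.6, 4.9, -1.6]
finger_gap: 0.046
gripper_force: 53.5
```

Forces are gone, and the bar fits an angle of about 39° but sits about 38 mm above the fingertips. I'll ease the jaw a little and regrip higher.

>>> {"method": "arm_command", "body": {
  "increments": [
    [[0, 0, -0.1], [0, 0, 0]],
    [[0, 0, -0.1], [0, 0, 0]],
    [[0, 0, -0.1], [0, 0, 0]],
    [[0, 0, 0], [0, 0, 0]]
  ],
  "jaw": 0.7
}}

```text
clock: 6.5
tool_pos: [0.4601, -0.0973, 0.1269]
ee_rot: [0.731, 0.682, 0.001, 0.001]
wrist_force: [-1.0, -0.5, -0.4]
finger_gap: 0.153
gripper_force: 0.0
```

Run:
```python
from h import *
s=env.state(); print(s["tool_pos"],s["wrist_force"],s["finger_gap"],s["gripper_force"])
fs,Ks,Es=snap("side"); crop(fs,310,120,390,180,9,"side5"); print(proj(Ks,Es,s["tool_pos"]),proj(Ks,Es,[.461,-.096,.147]))
```

```text
[ 0.46010283 -0.09727134  0.12692988] [-0.95296226 -0.53529025 -0.39563317] 0.15251384358432316 0.0
[345.15117494 152.00352191] [344.86047199 146.78606937]
```

View pics/side5.png

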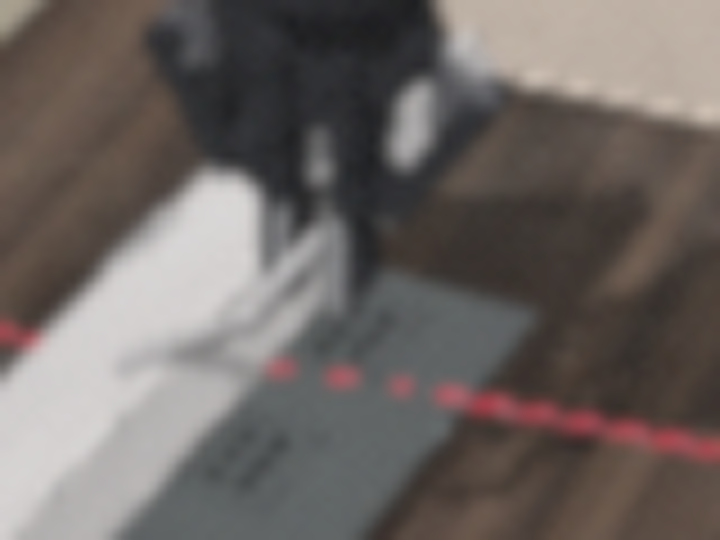

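The bar passes between the fingers at crop (325,225), at pad height. Closing and following the arc from 0.68 rad.

>>> {"method": "arm_command", "body": {
  "increments": [
    [[0, 0, 0], [0, 0, 0]],
    [[0, 0, 0], [0, 0, 0]],
    [[0, 0, 0], [0, 0, 0]],
    [[0, 0, 0], [0, 0, 0]]
  ],
  "jaw": 1,
  "grip_force": 30
}}

```text
clock: 7.05
tool_pos: [0.4598, -0.097, 0.1257]
ee_rot: [0.731, 0.683, 0.0, 0.0]
wrist_force: [2.8, -1.2, -0.4]
finger_gap: 0.093
gripper_force: 29.2
```

Run:
```python
import numpy as np
th=np.linspace(.68,1.95,17); y=-.183*np.cos(th); z=.183*np.sin(th)
print(np.round(np.column_stack([np.diff(y),-np.diff(z)])/.06,2).tolist())
```

```text
[[0.16, -0.18], [0.17, -0.17], [0.19, -0.15], [0.2, -0.14], [0.21, -0.12], [0.22, -0.11], [0.23, -0.09], [0.23, -0.07], [0.24, -0.05], [0.24, -0.03], [0.24, -0.01], [0.24, 0.01], [0.24, 0.02], [0.24, 0.04], [0.23, 0.06], [0.23, 0.08]]
```

Gap is now 0.093 (about 8–9 mm), so this is a proper pinch.

>>> {"method": "arm_command", "body": {
  "increments": [
    [[0, 0.16, -0.18], [0, 0, 0]],
    [[0, 0.17, -0.17], [0, 0, 0]],
    [[0, 0.19, -0.15], [0, 0, 0]],
    [[0, 0, 0], [0, 0, 0]]
  ]
}}

```text
clock: 7.55
tool_pos: [0.4921, -0.0992, 0.1572]
ee_rot: [0.731, 0.683, 0.001, 0.001]
wrist_force: [0.6, -1.4, 0.8]
finger_gap: 0.09
gripper_force: 30.1
```

>>> {"method": "arm_command", "body": {
  "increments": [
    [[0, 0.2, -0.14], [0, 0, 0]],
    [[0, 0.21, -0.12], [0, 0, 0]],
    [[0, 0.22, -0.11], [0, 0, 0]],
    [[0, 0.23, -0.09], [0, 0, 0]],
    [[0, 0, 0], [0, 0, 0]]
  ]
}}

```text
clock: 8.18
tool_pos: [0.5432, -0.1027, 0.1851]
ee_rot: [0.731, 0.683, 0.001, 0.001]
wrist_force: [0.0, -1.9, 3.8]
finger_gap: 0.095
gripper_force: 30.3
```

>>> {"method": "arm_command", "body": {
  "increments": [
    [[0, 0.23, -0.07], [0, 0, 0]],
    [[0, 0.24, -0.05], [0, 0, 0]],
    [[0, 0.24, -0.03], [0, 0, 0]],
    [[0, 0.24, -0.01], [0, 0, 0]],
    [[0, 0, 0], [0, 0, 0]]
  ]
}}

```text
clock: 8.8
tool_pos: [0.6004, -0.1066, 0.1944]
ee_rot: [0.731, 0.683, 0.001, 0.002]
wrist_force: [1.6, -1.2, 3.6]
finger_gap: 0.089
gripper_force: 30.6
```

Run:
```python
from h import *
s=env.state(); print(s["tool_pos"],s["wrist_force"],s["finger_gap"],s["gripper_force"])
f,K,E=snap(); crop(f,290,110,450,230,3,"a"); a=cv2.imread("pics/a.png")
fs,Ks,Es=snap("side"); crop(fs,240,60,480,240,2,"b"); b=cv2.imread("pics/b.png")
cv2.imwrite("pics/both1.png",np.vstack([a[:, :480],b]))
```

```text
[ 0.60042236 -0.10655047  0.19435819] [ 1.58129305 -1.1674887   3.57152777] 0.08927049527233336 30.55085062980652
```

View pics/both1.png

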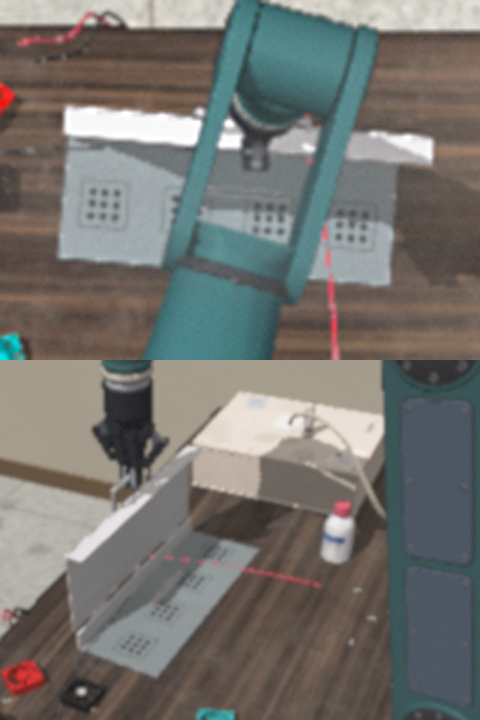

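The panel is about upright, with all four places visible and the tweezers still hidden. I'll continue past upright, then release.

>>> {"method": "arm_command", "body": {
  "increments": [
    [[0, 0.24, 0.01], [0, 0, 0]],
    [[0, 0.24, 0.02], [0, 0, 0]],
    [[0, 0.24, 0.04], [0, 0, 0]],
    [[0, 0.23, 0.06], [0, 0, 0]],
    [[0, 0.23, 0.08], [0, 0, 0]]
  ]
}}

```text
clock: 9.52
tool_pos: [0.6701, -0.1113, 0.1798]
ee_rot: [0.731, 0.683, -0.0, -0.0]
wrist_force: [-3.6, -1.1, 2.0]
finger_gap: 0.09
gripper_force: 30.9
```

>>> {"method": "arm_command", "body": {
  "increments": [
    [[0, 0, 0], [0, 0, 0]],
    [[0, 0, 0], [0, 0, 0]],
    [[0, 0, 0], [0, 0, 0]]
  ],
  "jaw": 0.5
}}

```text
clock: 9.9
tool_pos: [0.6696, -0.1109, 0.1802]
ee_rot: [0.731, 0.683, 0.0, -0.0]
wrist_force: [-0.2, -0.5, 0.3]
finger_gap: 0.249
gripper_force: 0.0
```

>>> {"method": "arm_command", "body": {
  "increments": [
    [[0, 0, -0.6], [0, 0, 0]],
    [[0, 0, -0.6], [0, 0, 0]],
    [[0, -0.9, 0], [0, 0, 0]],
    [[0, -0.9, 0], [0, 0, 0]],
    [[0, -0.9, 0], [0, 0, 0]]
  ]
}}

```text
clock: 10.52
tool_pos: [0.5064, -0.0999, 0.2526]
ee_rot: [0.731, 0.683, 0.0, 0.0]
wrist_force: [0.4, 0.0, 0.6]
finger_gap: 0.249
gripper_force: 0.0
```

>>> {"method": "arm_command", "body": {
  "increments": [
    [[0.5, -0.85, 0], [0, 0, 0]],
    [[0.9, 0, 0], [0, 0, 0]],
    [[0.9, 0, 0], [0, 0, 0]],
    [[0.9, 0, 0], [0, 0, 0]],
    [[0.9, 0, 0], [0, 0, 0]]
  ]
}}

```text
clock: 11.15
tool_pos: [0.4736, 0.1505, 0.253]
ee_rot: [0.731, 0.683, 0.001, 0.0]
wrist_force: [1.4, -0.2, 0.2]
finger_gap: 0.247
gripper_force: 0.0
```

>>> {"method": "arm_command", "body": {
  "increments": [
    [[0.9, 0, 0], [0, 0, 0]],
    [[0.9, 0, 0], [0, 0, 0]],
    [[0.9, 0, 0], [0, 0, 0]],
    [[0.9, -0.2, 0], [0, 0, 0]]
  ]
}}

```text
clock: 11.65
tool_pos: [0.4767, 0.3667, 0.2524]
ee_rot: [0.731, 0.682, 0.001, 0.0]
wrist_force: [1.0, -1.2, 0.2]
finger_gap: 0.25
gripper_force: 0.0
```

Run:
```python
from h import *
s=env.state(); print(s["tool_pos"],s["clock"])
f,K,E=snap(); crop(f,215,110,455,230,3.3,"a"); a=cv2.imread("pics/a.png")
fs,Ks,Es=snap("side"); crop(fs,220,90,460,180,3.3,"b"); b=cv2.imread("pics/b.png")
cv2.imwrite("pics/both2.png",cv2.resize(np.vstack([a[:300],b[:300]]),None,fx=1,fy=1)[:600,:800])
cv2.imwrite("pics/raw_top.png",f[:,:,::-1])
```

```text
[0.47669516 0.36671223 0.25244672] 11.65
```

View pics/both2.png

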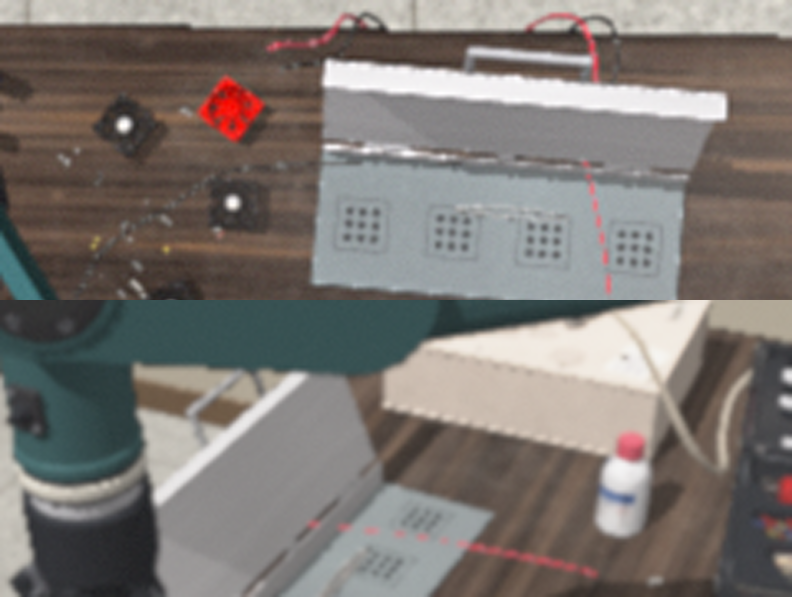

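Top crop: the tweezers lie from (455,207) to (572,217), between and behind places 2 and 3. The place grids are at (361,224), (453,232), (544,240) and (635,248). Now to measure them precisely.

Run:
```python
from h import *
f=cv2.imread("pics/raw_top.png")[:,:,::-1].copy(); f2,K,E=snap()
g=cv2.cvtColor(f2,cv2.COLOR_RGB2GRAY)
P=[]
for cx,cy in((361,224),(453,232),(544,240),(635,248)):
    u,v=215+cx/3.3,110+cy/3.3; x0,y0=int(u)-8,int(v)-8
    p=cv2.resize(g[y0:y0+17,x0:x0+17].astype(np.float32),None,fx=8,fy=8,interpolation=cv2.INTER_CUBIC); b=cv2.GaussianBlur(p,(0,0),20)
    w=((p<np.median(p)-25)).astype(np.uint8); yy,xx=np.nonzero(w); uu,vv=(xx.mean()+.5)/8-.5+x0,(yy.mean()+.5)/8-.5+y0
    q=ray(K,E,(uu,vv),.004)[:2]*1000; P.append(q); print(cx,round(uu,1),round(vv,1),q.round(1))
P=np.array(P); d=P[0]-P[3]; print("az",np.degrees(np.arctan2(d[1],d[0])),np.linalg.norm(d), P.mean(0))
# tweezers: tophat bright on the tray
p=cv2.resize(g[162:188,340:402],None,fx=6,fy=6,interpolation=cv2.INTER_CUBIC)
m=(cv2.morphologyEx(p,cv2.MORPH_TOPHAT,np.ones((41,41)))>22).astype(np.uint8)
m=cv2.morphologyEx(m,cv2.MORPH_CLOSE,np.ones((9,25)))
for c in cv2.findContours(m,cv2.RETR_EXTERNAL,cv2.CHAIN_APPROX_NONE)[0]:
    if cv2.contourArea(c)<300: continue
    Q=np.array([ray(K,E,((a[0][0]+.5)/6-.5+340,(a[0][1]+.5)/6-.5+162),.011)[:2]*1000 for a in c],np.float32); print(cv2.minAreaRect(Q))
cv2.imwrite("pics/tw.png",np.vstack([p,m*255]))
for o in fans(f2,K,E): print(o)
```

```text
361 324.1 177.7 [530.2  43.5]
453 351.7 180.2 [523.1 -52.4]
544 379.2 182.6 [ 516.6 -148. ]
635 406.8 184.9 [ 510.1 -243.9]
az 86.002093569094 288.10492457389114 [ 519.99949859 -100.17052474]
((519.1431884765625, -53.98150634765625), (43.5798454284668, 40.38615798950195), 0.7951006293296814)
((521.1768798828125, -147.24891662597656), (44.590858459472656, 37.85435104370117), 2.255690813064575)
{'uv': (266.4, 203.4), 'hub': [436.5, 240.8], 'rect': [438.1, 242.4, 99.5, 100.2, 1.0]}
{'uv': (252.2, 147.4), 'hub': [630.4, 295.4], 'rect': [631.6, 296.0, 101.3, 100.2, 1.5]}
```

View pics/tw.png

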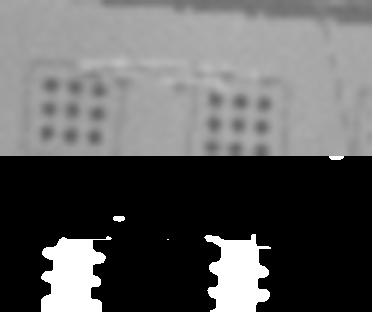

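The tweezers span from crop (80,70) to about (282,82), so they are centred near full pixel (370.2,174.6). Going to grasp them.

Run:
```python
from h import *
f,K,E=snap()
a,b=ray(K,E,(353.3,173.6),.011),ray(K,E,(387,175.7),.011); c=(a+b)/2; d=a-b
print(c,np.degrees(np.arctan2(d[1],d[0])),np.linalg.norm(d),"bottle",ray(K,E,(434,243),.1),"turq",ray(K,E,(290,230),.015))
print(delta([c[0],c[1],.1],qd(-3.)))
s=env.state();print(s["tool_pos"])
```

```text
[ 0.54287787 -0.11558617  0.011     ] 87.41433424001491 0.1167741131025409 bottle [ 0.31420931 -0.3156548   0.1       ] turq [0.34678373 0.15751209 0.015     ]
(array([-7.93,  1.64,  2.54]), array([ 0. ,  0. , -0.1]))
[0.47607615 0.36578431 0.2521995 ]
```

>>> {"method": "arm_command", "body": {
  "increments": [
    [[-0.88, 0.18, 0], [0, 0, -0.1]],
    [[-0.88, 0.18, 0], [0, 0, 0]],
    [[-0.88, 0.18, 0], [0, 0, 0]],
    [[-0.88, 0.18, 0], [0, 0, 0]],
    [[-0.88, 0.18, 0], [0, 0, 0]]
  ],
  "jaw": 0.2
}}

```text
clock: 12.48
tool_pos: [0.5151, 0.0951, 0.253]
ee_rot: [0.727, 0.687, 0.001, 0.001]
wrist_force: [0.3, 0.3, -0.2]
finger_gap: 0.396
gripper_force: 0.0
```

>>> {"method": "arm_command", "body": {
  "increments": [
    [[-0.88, 0.18, 0], [0, 0, 0]],
    [[-0.88, 0.18, 0], [0, 0, 0]],
    [[-0.88, 0.18, 0], [0, 0, 0]],
    [[-0.89, 0.2, 0], [0, 0, 0]],
    [[0, 0, 0], [0, 0, 0]]
  ]
}}

```text
clock: 13.1
tool_pos: [0.5473, -0.1206, 0.2522]
ee_rot: [0.729, 0.685, -0.001, 0.0]
wrist_force: [-0.0, 0.1, -0.5]
finger_gap: 0.401
gripper_force: 0.0
```

>>> {"method": "arm_command", "body": {
  "increments": [
    [[0, 0, 0.9], [0, 0, 0]],
    [[0, 0, 0.9], [0, 0, 0]],
    [[0, 0, 0.74], [0, 0, 0]],
    [[0, 0, 0], [0, 0, 0]]
  ]
}}

```text
clock: 13.6
tool_pos: [0.5446, -0.1144, 0.0959]
ee_rot: [0.726, 0.687, -0.002, -0.004]
wrist_force: [-0.5, 0.1, -0.1]
finger_gap: 0.398
gripper_force: 0.0
```

Run:
```python
from h import *
print(env.state()["tool_pos"],delta([.5429,-.1156,.0068],qd(-3.)))
fs,Ks,Es=snap("side"); crop(fs,270,90,400,190,6,"side6")
```

```text
[ 0.54455389 -0.11439437  0.0958819 ] (array([-0.03, -0.01,  1.48]), array([-0.07, -0.02, -0.02]))
```

View pics/side6.png

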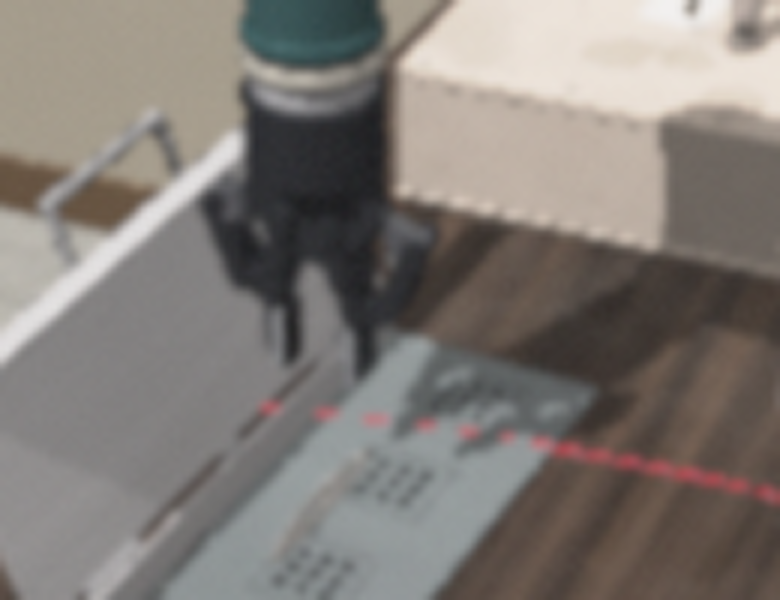

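The side crop shows the tweezers from (360,455) to (285,550), with the gripper above. I'll cross-check the position with the side ray.

Run:
```python
from h import *
fs,K,E=snap("side")
for c in((360,455),(285,550)): print(ray(K,E,(270+c[0]/6,90+c[1]/6),.011))
for p in((.5231,-.0524,.004),(.5166,-.148,.004)): print((proj(K,E,p)-[270,90])*6)
```

```text
[ 0.5394491  -0.15632639  0.011     ]
[ 0.54098396 -0.05740021  0.011     ]
[310.496306   573.01863654]
[390.06243448 481.73447264]
```

>>> {"method": "arm_command", "body": {
  "increments": [
    [[0, -0.03, 0.7], [0, 0, 0]],
    [[0, 0, 0.5], [0, 0, 0]],
    [[0, 0, 0.28], [0, 0, 0]],
    [[0, 0, 0], [0, 0, 0]]
  ]
}}

```text
clock: 14.2
tool_pos: [0.5471, -0.1155, 0.0119]
ee_rot: [0.726, 0.688, 0.0, 0.0]
wrist_force: [0.4, -0.1, 0.7]
finger_gap: 0.399
gripper_force: 0.0
```

>>> {"method": "arm_command", "body": {
  "increments": [
    [[0, 0, 0], [0, 0, 0]],
    [[0, 0, 0], [0, 0, 0]],
    [[0, 0, 0], [0, 0, 0]],
    [[0, 0, 0], [0, 0, 0]],
    [[0, 0, 0], [0, 0, 0]]
  ],
  "jaw": 1,
  "grip_force": 40
}}

```text
clock: 14.82
tool_pos: [0.5478, -0.1158, 0.0129]
ee_rot: [0.726, 0.688, 0.001, 0.001]
wrist_force: [-0.2, 0.3, 5.5]
finger_gap: -0.001
gripper_force: 3.0
```

The fingers closed just above the tweezers, because the tool stopped at z = 12 mm. Reopening, lowering and correcting sideways.

>>> {"method": "arm_command", "body": {
  "increments": [
    [[0, 0, -0.1], [0, 0, 0]],
    [[0, 0, 0], [0, 0, 0]],
    [[0, -0.08, 0], [0, 0, 0]],
    [[0, 0, 0.1], [0, 0, 0]],
    [[0, 0, 0.1], [0, 0, 0]]
  ],
  "jaw": 0.2
}}

```text
clock: 15.45
tool_pos: [0.5414, -0.115, 0.0043]
ee_rot: [0.726, 0.688, -0.0, -0.0]
wrist_force: [-1.2, -0.2, 1.5]
finger_gap: 0.402
gripper_force: 0.0
```

Run:
```python
from h import *
s=env.state();print(s["tool_pos"],s["wrist_force"],s["finger_gap"],delta([.541,-.112,.0065],qd(-3.)))
```

```text
[ 0.54136668 -0.11501118  0.00431444] [-1.22102002 -0.16091544  1.47747365] 0.4024099031310198 (array([ 0.05, -0.01, -0.04]), array([-0.  , -0.  , -0.01]))
```

>>> {"method": "arm_command", "body": {
  "increments": [
    [[0, 0, -0.04], [0, 0, 0]],
    [[0, 0, 0], [0, 0, 0]],
    [[0, 0, 0], [0, 0, 0]]
  ]
}}

```text
clock: 15.82
tool_pos: [0.542, -0.1152, 0.0078]
ee_rot: [0.726, 0.688, 0.0, 0.0]
wrist_force: [0.4, -0.6, 0.5]
finger_gap: 0.399
gripper_force: 0.0
```

>>> {"method": "arm_command", "body": {
  "increments": [
    [[0, 0, 0], [0, 0, 0]],
    [[0, 0, 0], [0, 0, 0]],
    [[0, 0, 0], [0, 0, 0]],
    [[0, 0, 0], [0, 0, 0]],
    [[0, 0, 0], [0, 0, 0]]
  ],
  "jaw": 1
}}

```text
clock: 16.45
tool_pos: [0.542, -0.1152, 0.0078]
ee_rot: [0.726, 0.688, 0.0, 0.0]
wrist_force: [-0.0, -0.4, 2.0]
finger_gap: 0.102
gripper_force: 39.3
```

Tweezers gripped (gap 0.10). Lifting and carrying them to the table in front of the tray.

>>> {"method": "arm_command", "body": {
  "increments": [
    [[0, 0, -0.5], [0, 0, 0]],
    [[0, 0, -0.5], [0, 0, 0]],
    [[0, 0, 0], [0, 0, 0]]
  ]
}}

```text
clock: 16.82
tool_pos: [0.5436, -0.1157, 0.0701]
ee_rot: [0.726, 0.688, 0.001, 0.002]
wrist_force: [-0.1, 0.6, 0.2]
finger_gap: 0.1
gripper_force: 39.1
```

>>> {"method": "arm_command", "body": {
  "increments": [
    [[0.3, -0.6, 0], [0, 0, 0]],
    [[0.3, -0.6, 0], [0, 0, 0]],
    [[0.3, -0.6, 0], [0, 0, 0]],
    [[0, -0.48, 0], [0, 0, 0]],
    [[0, 0, 0], [0, 0, 0]]
  ]
}}

```text
clock: 17.45
tool_pos: [0.4056, -0.0531, 0.0656]
ee_rot: [0.726, 0.688, -0.001, -0.001]
wrist_force: [-0.2, 0.2, -0.9]
finger_gap: 0.099
gripper_force: 39.1
```

Run:
```python
from h import *
s=env.state();print(s["tool_pos"],s["wrist_force"],s["finger_gap"],s["gripper_force"],delta([.405,-.065,.0045],qd(-3.)))
fs,Ks,Es=snap("side"); crop(fs,270,100,400,200,6,"side7")
```

```text
[ 0.40563155 -0.05306779  0.06564995] [-0.17514417  0.16981131 -0.93502203] 0.0990958586316165 39.13668483495712 (array([-0.2 ,  0.  ,  1.02]), array([-0.02, -0.01, -0.01]))
```

View pics/side7.png

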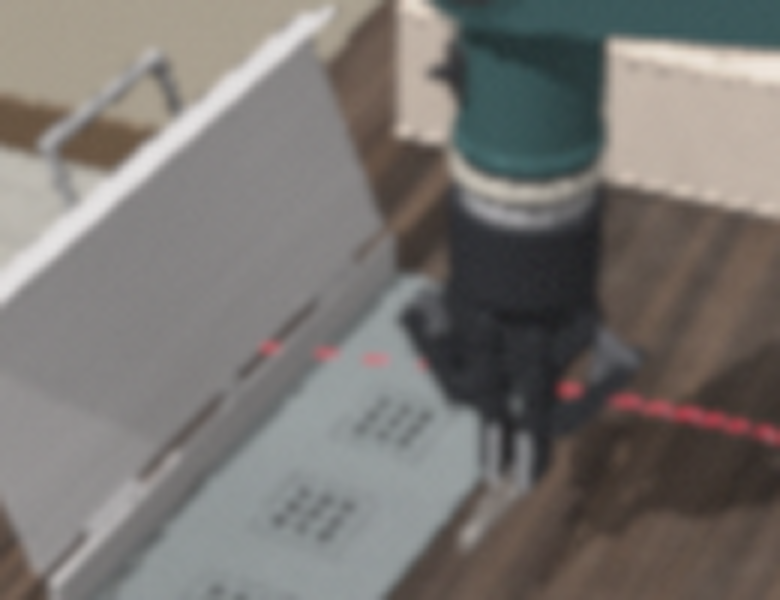

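The tweezers are held at crop (490,515), clear of the tray. Lowering onto the table.

>>> {"method": "arm_command", "body": {
  "increments": [
    [[-0.15, 0, 0.5], [0, 0, 0]],
    [[0, 0, 0.35], [0, 0, 0]],
    [[0, 0, 0.12], [0, 0, 0]],
    [[0, 0, 0], [0, 0, 0]],
    [[0, 0, 0], [0, 0, 0]]
  ]
}}

```text
clock: 18.12
tool_pos: [0.4087, -0.063, 0.0101]
ee_rot: [0.726, 0.688, 0.001, 0.001]
wrist_force: [-0.4, -0.3, -0.0]
finger_gap: 0.098
gripper_force: 39.1
```

>>> {"method": "arm_command", "body": {
  "increments": [
    [[0, 0, 0.06], [0, 0, 0]],
    [[0, 0, 0.03], [0, 0, 0]],
    [[0, 0, 0], [0, 0, 0]],
    [[0, 0, 0], [0, 0, 0]]
  ]
}}

```text
clock: 18.62
tool_pos: [0.4076, -0.0628, 0.004]
ee_rot: [0.726, 0.688, 0.0, 0.0]
wrist_force: [0.5, 0.3, 0.1]
finger_gap: 0.094
gripper_force: 39.1
```

>>> {"method": "arm_command", "body": {
  "increments": [
    [[0, 0, 0], [0, 0, 0]],
    [[0, 0, 0], [0, 0, 0]],
    [[0, 0, -0.4], [0, 0, 0]],
    [[0, 0, -0.9], [0, 0, 0]],
    [[0, 0, -0.9], [0, 0, 0]]
  ],
  "jaw": 0.5
}}

```text
clock: 19.25
tool_pos: [0.4071, -0.0626, 0.137]
ee_rot: [0.726, 0.688, -0.0, -0.0]
wrist_force: [1.4, -0.2, 0.6]
finger_gap: 0.247
gripper_force: 0.0
```

```bash
cat >> h.py <<'E'
def fans2(f,K,E,z=.015,roi=(225,120,312,250)):
    """white hubs; angle and centre from a dark-square fit (4-fold phase of the radial outline)"""
    g=cv2.cvtColor(f,cv2.COLOR_RGB2GRAY); hsv=cv2.cvtColor(f,cv2.COLOR_RGB2HSV); x0,y0,x1,y1=roi; out=[]
    m=np.zeros(f.shape[:2],np.uint8); m[y0:y1,x0:x1]=((hsv[...,2]>150)&(hsv[...,1]<50))[y0:y1,x0:x1]
    n,l,st,ce=cv2.connectedComponentsWithStats(m)
    for i in range(1,n):
        if not 8<=st[i,4]<=40: continue
        u,v=ce[i]; ring=[g[int(round(v+6*np.sin(t))),int(round(u+6*np.cos(t)))] for t in np.arange(0,6.28,.3)]
        if np.median(ring)>75: continue
        P=[]
        for t in np.radians(np.arange(0,360,3)):
            c=ray(K,E,(u,v),z); d=np.array([np.cos(t),np.sin(t),0])
            rr=np.arange(.02,.045,.0005); q=np.array([proj(K,E,c+r*d) for r in rr],np.float32)
            val=cv2.remap(g.astype(np.float32),q[None,:,0],q[None,:,1],cv2.INTER_LINEAR)[0]
            P.append((t,rr[np.argmax(np.gradient(cv2.GaussianBlur(val[None],(9,1),2)[0]))]*1000,val))
        h=ray(K,E,(u,v),z)[:2]*1000
        pts=np.array([[h[0]+r*np.cos(t),h[1]+r*np.sin(t)] for t,r,_ in P],np.float32)
        r=np.array([p[1] for p in P]); t=np.array([p[0] for p in P]); k=(r<36)
        out.append(dict(uv=(round(u,1),round(v,1)),area=int(st[i,4]),ring=float(np.median(ring)),hub=h.round(1).tolist(),
          rect=[round(float(a),1) for b in cv2.minAreaRect(pts[k]) for a in np.ravel(b)],
          phase=round(float(np.degrees(np.angle(-np.sum(np.clip(r[k],24,36)-r[k].mean()+0*r[k]).real*0+ -np.sum((np.clip(r[k],24,36)-r[k].mean())*np.exp(4j*t[k]))))/4),1)))
    return out
E
sed -i 's/np.angle(-np.sum(np.clip(r\[k\],24,36)-r\[k\].mean()+0\*r\[k\]).real\*0+ -np.sum/np.angle(-np.sum/' h.py
python3 - <<'E'
from h import *
f,K,E=snap()
for o in fans2(f,K,E): print(o)
hsv=cv2.cvtColor(f,cv2.COLOR_RGB2HSV);np.set_printoptions(linewidth=200)
print(cv2.cvtColor(f,cv2.COLOR_RGB2GRAY)[159:184,274:300])
print(env.state()["tool_pos"])
E
```

```text
{'uv': (np.float64(252.0), np.float64(147.5)), 'area': 14, 'ring': 54.0, 'hub': [630.1, 296.0], 'rect': [630.8, 290.5, 59.6, 59.9, 49.2], 'phase': -32.9}
{'uv': (np.float64(285.2), np.float64(171.0)), 'area': 12, 'ring': 61.0, 'hub': [550.0, 178.8], 'rect': [547.2, 178.7, 57.3, 59.7, 89.4], 'phase': 0.4}
{'uv': (np.float64(266.5), np.float64(203.3)), 'area': 14, 'ring': 48.0, 'hub': [437.0, 240.6], 'rect': [434.9, 234.7, 58.7, 60.6, 13.5], 'phase': 15.1}
[[ 86  88  87  89  87  90  90  91  89  89  89  88  91  88  93  98  94  89  83  86  87  86  87  90  97 112]
 [ 77  76  75  78  81  84  86  84  81  85  82  83  78  82  89 103  89  83  75  72  68  68  74  87  91 111]
 [ 74  77  76  77  75  79  78  76  76  78  83  78  66  73  90 105  90  83  75  77  70  74  72  77  85  91]
 [ 79  77  81  80  82  87  82  74  69  73  80  85  83  80  87  96  90  84  91  84  86  80  81  80  85  87]
 [ 80  80  85  89  90  96  76  68  79  86  93  93  87  88  86  91  94  90  93  91  92  87  92  92  91  94]
 [ 77  80  83  93  78  75  65  64  72  82  84  75  71  75  82  78  79  80  81  88  90  89  91  91  89  95]
[... 1372 characters left out ...]
63  65  78  80  82]
 [ 73  77  76  74  65  63  82  75  60  50  52  54  50  50  56  55  61  60  57  63  65  63  70  78  75  79]
 [ 81  79  82  83  81 103 136 127  86  62  58  61  63  62  60  60  58  59  63  63  66  67  76  83  81  81]
 [ 83  84  85  89  87  96 118 125 105  88  82  83  81  75  83  82  72  73  71  72  72  79  90  93  88  88]
 [ 84  79  85  86  83  85 105 122 104  91  90  92  94  90  95  96  94  95  95  95  96  98 102  99  97  96]
 [ 79  79  82  81  84  86  91 101  93  91  91  90  94  94  96  98  97 100 100 102 102 107 107 107 102 101]
 [ 87  91  92  93  93  93  93  95  91  96  97  94  97  92  97  94  96  96  94  96  98 100 100  97 100  99]]
[ 0.41164783 -0.06393178  0.14569377]
```

Hub positions: fan A (630,296) rotated about 52°, fan B (550,179) at about 0°, fan C (437,241) at about 14°. The first goes to place 1: fan B.

Run:
```python
from h import *
print(delta([.550,.179,.09],qd(0.)), R.from_quat(env.state()["ee_rot"]).as_matrix()[:,1].round(3))
```

```text
(array([4.17, 2.07, 0.94]), array([ 0.1 ,  0.03, -0.39])) [ 0.998 -0.054  0.014]
```

>>> {"method": "arm_command", "body": {
  "increments": [
    [[0.83, 0.41, 0], [0, 0, 0]],
    [[0.83, 0.41, 0], [0, 0, 0]],
    [[0.83, 0.41, 0], [0, 0, 0]],
    [[0.83, 0.41, 0], [0, 0, 0]],
    [[0.84, 0.41, 0], [0, 0, -0.39]]
  ],
  "jaw": -1
}}

```text
clock: 19.92
tool_pos: [0.5448, 0.1815, 0.1357]
ee_rot: [0.706, 0.708, 0.0, 0.0]
wrist_force: [0.1, -0.2, 0.1]
finger_gap: 0.999
gripper_force: 0.0
```

>>> {"method": "arm_command", "body": {
  "increments": [
    [[0, 0, 0.5], [0, 0, 0]],
    [[0, 0, 0.5], [0, 0, 0]],
    [[0, 0, 0], [0, 0, 0]],
    [[0, 0, 0], [0, 0, 0]]
  ]
}}

```text
clock: 20.42
tool_pos: [0.5446, 0.1798, 0.0769]
ee_rot: [0.707, 0.707, 0.001, 0.0]
wrist_force: [-0.3, -0.0, 0.8]
finger_gap: 0.997
gripper_force: 0.0
```

Run:
```python
from h import *
s=env.state();print(s["tool_pos"],s["finger_gap"],delta([.550,.179,.003],qd(0.)))
```

```text
[0.54458521 0.17980502 0.0769215 ] 0.9965131437555133 (array([-0.01,  0.09,  1.23]), array([ 0.01, -0.  , -0.  ]))
```

>>> {"method": "arm_command", "body": {
  "increments": [
    [[0, 0.09, 0.6], [0, 0, 0]],
    [[0, 0, 0.45], [0, 0, 0]],
    [[0, 0, 0.16], [0, 0, 0]],
    [[0, 0, 0], [0, 0, 0]],
    [[0, 0, 0], [0, 0, 0]]
  ]
}}

```text
clock: 21.05
tool_pos: [0.5508, 0.1801, 0.0054]
ee_rot: [0.707, 0.707, 0.002, 0.001]
wrist_force: [0.1, -0.8, 0.1]
finger_gap: 0.998
gripper_force: 0.0
```

>>> {"method": "arm_command", "body": {
  "increments": [
    [[0, 0, 0], [0, 0, 0]],
    [[0, 0, 0], [0, 0, 0]],
    [[0, 0, 0], [0, 0, 0]],
    [[0, 0, 0], [0, 0, 0]],
    [[0, 0, 0], [0, 0, 0]]
  ],
  "jaw": 1,
  "grip_force": 45
}}

```text
clock: 21.68
tool_pos: [0.5502, 0.18, 0.0046]
ee_rot: [0.707, 0.707, 0.001, 0.001]
wrist_force: [-0.3, -0.4, 5.6]
finger_gap: 0.57
gripper_force: 46.7
```

Fan B gripped (48 mm). Lifting and moving over place 1.

>>> {"method": "arm_command", "body": {
  "increments": [
    [[0, 0, -0.5], [0, 0, 0]],
    [[0, 0, -0.6], [0, 0, 0.25]],
    [[0, 0, 0], [0, 0, 0.25]],
    [[0, 0, 0], [0, 0, 0]]
  ]
}}

```text
clock: 22.18
tool_pos: [0.5486, 0.1796, 0.0681]
ee_rot: [0.731, 0.682, -0.001, -0.0]
wrist_force: [0.3, -0.7, -0.3]
finger_gap: 0.568
gripper_force: 46.3
```

Run:
```python
from h import *
s=env.state();print(s["tool_pos"],s["finger_gap"],s["gripper_force"],delta([.5303,.0447,.04],qd(-4.)))
```

```text
[0.54859073 0.17960656 0.06810456] 0.5681680642763953 46.34918510913849 (array([-2.26, -0.15,  0.47]), array([-0.01,  0.  ,  0.  ]))
```

>>> {"method": "arm_command", "body": {
  "increments": [
    [[-0.76, -0.05, 0], [0, 0, 0]],
    [[-0.75, -0.05, 0], [0, 0, 0]],
    [[-0.75, -0.05, 0], [0, 0, 0]],
    [[0, 0, 0], [0, 0, 0]],
    [[0, 0, 0], [0, 0, 0]]
  ]
}}

```text
clock: 22.8
tool_pos: [0.53, 0.0454, 0.0678]
ee_rot: [0.731, 0.682, -0.001, -0.001]
wrist_force: [0.3, 0.5, 0.4]
finger_gap: 0.565
gripper_force: 46.4
```

Run:
```python
from h import *
s=env.state();print(s["tool_pos"],s["finger_gap"],s["gripper_force"],delta([.5303,.0447,.0095],qd(-4.)))
```

```text
[0.53003605 0.04543455 0.0677858 ] 0.5652044036177236 46.369768381118774 (array([-0.01,  0.01,  0.97]), array([-0.02, -0.  , -0.  ]))
```

>>> {"method": "arm_command", "body": {
  "increments": [
    [[-0.01, 0.01, 0.5], [0, 0, 0]],
    [[0, 0, 0.35], [0, 0, 0]],
    [[0, 0, 0.1], [0, 0, 0]],
    [[0, 0, 0], [0, 0, 0]],
    [[0, 0, 0], [0, 0, 0]]
  ]
}}

```text
clock: 23.42
tool_pos: [0.5324, 0.0449, 0.0134]
ee_rot: [0.731, 0.682, 0.001, 0.001]
wrist_force: [-1.1, 0.6, -0.7]
finger_gap: 0.568
gripper_force: 46.4
```

>>> {"method": "arm_command", "body": {
  "increments": [
    [[0, -0.03, 0.03], [0, 0, 0]],
    [[0, 0, 0.03], [0, 0, 0]],
    [[0, 0, 0], [0, 0, 0]]
  ]
}}

```text
clock: 23.8
tool_pos: [0.5296, 0.0446, 0.0087]
ee_rot: [0.731, 0.682, 0.0, -0.0]
wrist_force: [0.5, 0.5, 0.2]
finger_gap: 0.571
gripper_force: 46.4
```

>>> {"method": "arm_command", "body": {
  "increments": [
    [[0, 0, 0], [0, 0, 0]],
    [[0, 0, 0], [0, 0, 0]],
    [[0, 0, -0.3], [0, 0, 0]],
    [[0, 0, -0.9], [0, 0, 0]],
    [[0, 0, -0.7], [0, 0, 0]]
  ],
  "jaw": -1
}}

```text
clock: 24.42
tool_pos: [0.5304, 0.0446, 0.1262]
ee_rot: [0.731, 0.682, 0.001, 0.001]
wrist_force: [1.4, -0.4, 0.0]
finger_gap: 1.001
gripper_force: 0.0
```

>>> {"method": "arm_command", "body": {
  "increments": [
    [[-0.6, -0.8, 0], [0, 0, 0]],
    [[-0.6, -0.8, 0], [0, 0, 0]],
    [[-0.6, -0.8, 0], [0, 0, 0]],
    [[0, 0, 0], [0, 0, 0]]
  ]
}}

```text
clock: 24.92
tool_pos: [0.3761, -0.0544, 0.1236]
ee_rot: [0.733, 0.681, 0.0, 0.001]
wrist_force: [-0.2, 0.7, -0.7]
finger_gap: 1.004
gripper_force: 0.0
```

Run:
```python
from h import *
f,K,E=snap()
for o in fans2(f,K,E): print(o)
for o in fans2(f,K,E,.019,(308,160,345,200)): print("placed",o)
cv2.imwrite("pics/p1.png",f[:,:,::-1])
s=env.state();print(s["tool_pos"],delta([.437,.2406,.09],qd(14.)))
```

```text
{'uv': (np.float64(252.0), np.float64(147.5)), 'area': 14, 'ring': 56.0, 'hub': [630.1, 296.0], 'rect': [630.0, 293.3, 55.7, 59.2, 52.0], 'phase': -35.0}
{'uv': (np.float64(266.5), np.float64(203.3)), 'area': 14, 'ring': 47.0, 'hub': [437.0, 240.6], 'rect': [434.5, 237.5, 52.5, 64.0, 0.4], 'phase': 15.0}
[ 0.37799722 -0.05380738  0.12409376] (array([4.97, 0.62, 0.57]), array([ 0.02,  0.01, -2.27]))
```

```bash
cat >> h.py <<'E'
def placed(f,K,E,roi=(305,155,425,205)):
    g=cv2.cvtColor(f,cv2.COLOR_RGB2GRAY); x0,y0,x1,y1=roi
    p=cv2.resize(g[y0:y1,x0:x1],None,fx=6,fy=6,interpolation=cv2.INTER_CUBIC)
    m=cv2.morphologyEx((p<95).astype(np.uint8),cv2.MORPH_CLOSE,np.ones((31,31))); m=cv2.morphologyEx(m,cv2.MORPH_OPEN,np.ones((45,45)))
    for c in cv2.findContours(m,cv2.RETR_EXTERNAL,cv2.CHAIN_APPROX_NONE)[0]:
        P=np.array([ray(K,E,((a[0][0]+.5)/6-.5+x0,(a[0][1]+.5)/6-.5+y0),.019)[:2]*1000 for a in c],np.float32)
        (cx,cy),(w,h),an=cv2.minAreaRect(P)
        k=np.zeros_like(m); cv2.drawContours(k,[c],-1,1,-1); k=cv2.erode(k,np.ones((21,21)))
        yy,xx=np.nonzero((p>150)&(k>0)|0); hub=ray(K,E,((xx.mean()+.5)/6-.5+x0,(yy.mean()+.5)/6-.5+y0),.019)[:2]*1000 if len(xx) else None
        print("placed rect",np.round([cx,cy,w,h,an],1),"hub",None if hub is None else hub.round(1),len(xx))
E
python3 - <<'E'
from h import *
f,K,E=snap(); placed(f,K,E)
E
```

```text
placed rect [465.    9.8  55.7 199.8   1. ] hub None 0
placed rect [528.9 103.5  26.   15.    1.1] hub None 0
placed rect [528.   42.9  48.5  47.7   1. ] hub [529.9  44. ] 479
placed rect [584.8 100.6  46.5  23.1   1.1] hub None 0
```

>>> {"method": "arm_command", "body": {
  "increments": [
    [[0.83, 0.1, 0], [0, 0, 0]],
    [[0.83, 0.1, 0], [0, 0, 0]],
    [[0.83, 0.1, 0], [0, 0, 0]],
    [[0.83, 0.1, 0], [0, 0, 0]],
    [[0.83, 0.1, 0], [0, 0, 0]]
  ]
}}

```text
clock: 25.65
tool_pos: [0.427, 0.1965, 0.1235]
ee_rot: [0.731, 0.683, 0.001, 0.0]
wrist_force: [-0.2, -0.2, 0.7]
finger_gap: 1.0
gripper_force: 0.0
```

>>> {"method": "arm_command", "body": {
  "increments": [
    [[0.82, 0.12, 0], [0, 0, -0.76]],
    [[0, 0, 0.3], [0, 0, -0.76]],
    [[0, 0, 0.27], [0, 0, -0.75]],
    [[0, 0, 0], [0, 0, 0]]
  ]
}}

```text
clock: 26.15
tool_pos: [0.4359, 0.243, 0.0872]
ee_rot: [0.614, 0.789, -0.001, -0.001]
wrist_force: [-0.2, -0.7, 0.6]
finger_gap: 1.001
gripper_force: 0.0
```

Run:
```python
from h import *
s=env.state();print(s["tool_pos"],delta([.437,.2406,.004],qd(14.)))
```

```text
[0.43585976 0.24297317 0.08724324] (array([-0.04,  0.01,  1.39]), array([-0.02,  0.  ,  0.03]))
```

Fan B's hub is at (529.9,44.0) against the place centre (530.2,43.5), which is good. Now fan C.

>>> {"method": "arm_command", "body": {
  "increments": [
    [[-0.03, 0.01, 0.6], [0, 0, 0]],
    [[0, 0, 0.5], [0, 0, 0]],
    [[0, 0, 0.26], [0, 0, 0]],
    [[0, 0, 0], [0, 0, 0]],
    [[0, 0, 0], [0, 0, 0]]
  ]
}}

```text
clock: 26.78
tool_pos: [0.4387, 0.2408, 0.0085]
ee_rot: [0.615, 0.789, 0.001, 0.001]
wrist_force: [0.3, 0.4, 0.4]
finger_gap: 0.996
gripper_force: 0.0
```

>>> {"method": "arm_command", "body": {
  "increments": [
    [[0, 0, 0], [0, 0, 0]],
    [[0, 0, 0], [0, 0, 0]],
    [[0, 0, 0], [0, 0, 0]],
    [[0, 0, 0], [0, 0, 0]],
    [[0, 0, 0], [0, 0, 0]]
  ],
  "jaw": 1
}}

```text
clock: 27.4
tool_pos: [0.4384, 0.2406, 0.009]
ee_rot: [0.615, 0.789, 0.001, 0.001]
wrist_force: [-1.3, -0.5, 6.2]
finger_gap: 0.588
gripper_force: 41.9
```

Gripped a bit high, so I'll regrip 4 mm lower.

>>> {"method": "arm_command", "body": {
  "increments": [
    [[0, 0, 0], [0, 0, 0]],
    [[0, 0, 0], [0, 0, 0]],
    [[0, 0, 0.08], [0, 0, 0]],
    [[0, 0, 0], [0, 0, 0]]
  ],
  "jaw": -0.6
}}

```text
clock: 27.9
tool_pos: [0.4368, 0.2399, 0.0012]
ee_rot: [0.615, 0.789, -0.001, -0.0]
wrist_force: [0.7, -0.5, 0.5]
finger_gap: 0.798
gripper_force: 0.0
```

>>> {"method": "arm_command", "body": {
  "increments": [
    [[0, 0, 0], [0, 0, 0]],
    [[0, 0, 0], [0, 0, 0]],
    [[0, 0, 0], [0, 0, 0]],
    [[0, 0, 0], [0, 0, 0]],
    [[0, 0, 0], [0, 0, 0]]
  ],
  "jaw": 1
}}

```text
clock: 28.52
tool_pos: [0.4378, 0.2404, 0.0026]
ee_rot: [0.615, 0.789, 0.001, 0.0]
wrist_force: [-0.7, -0.6, 3.5]
finger_gap: 0.599
gripper_force: 43.7
```

Run:
```python
from h import *
f,K,E=snap()
for o in fans2(f,K,E): print(o)
s=env.state();print(s["tool_pos"],s["finger_gap"])
```

```text
{'uv': (np.float64(252.0), np.float64(147.5)), 'area': 14, 'ring': 53.0, 'hub': [630.1, 296.0], 'rect': [630.4, 292.5, 56.4, 57.8, 51.1], 'phase': -33.7}
[0.43784848 0.24038611 0.00257319] 0.600902533491848
```

The gap is 51 mm against 48.5 before, so the fan may be held a few degrees off. I'll estimate both remaining fans' angles better from the saved picture.

```bash
cat >> h.py <<'E'
def sides(f,K,E,hub,z=.015):
    """angles of the lit sides: outermost strong rise along rays toward +x,+y, then line fits"""
    g=cv2.GaussianBlur(cv2.cvtColor(f,cv2.COLOR_RGB2GRAY),(0,0),.5).astype(np.float32); c=np.array([*hub,0])/1000; c[2]=z; T=np.arange(-30,200,4); rs=[]
    for t in np.radians(T):
        rr=np.arange(.021,.040,.0005); q=np.array([proj(K,E,c+r*np.array([np.cos(t),np.sin(t),0])) for r in rr],np.float32)
        v=cv2.remap(g,q[None,:,0],q[None,:,1],cv2.INTER_LINEAR)[0]; rs.append(rr[np.argmax(np.gradient(v))]*1000)
    return T,np.array(rs)
E
python3 - <<'E'
from h import *
_,K,E=snap(); f=cv2.imread("pics/p1.png")[:,:,::-1].copy(); f0=cv2.imread("pics/top0.png")[:,:,::-1].copy()
for n,im,h in(("a",f,(630.1,296)),("b",f0,(550,178.8)),("c",f,(437,240.6))):
    T,r=sides(im,K,E,h); print(n,[(int(t),float(x)) for t,x in zip(T,r)])
E
```

```text
a [(-30, 27.500000000000007), (-26, 28.000000000000007), (-22, 27.000000000000007), (-18, 25.000000000000004), (-14, 26.000000000000007), (-10, 26.000000000000007), (-6, 27.000000000000007), (-2, 32.000000000000014), (2, 30.50000000000001), (6, 28.000000000000007), (10, 28.500000000000007), (14, 26.500000000000007), (18, 26.500000000000007), (22, 26.000000000000007), (26, 24.500000000000004), (30, 24.000000000000004), (34, 25.500000000000004), (38, 25.000000000000004), (42, 26.000000000000007), (46, 25.500000000000004), (50, 24.000000000000004), (54, 24.500000000000004), (58, 25.000000000000004), (62, 25.000000000000004), (66, 23.500000000000004), (70, 23.000000000000004), (74, 25.000000000000004), (78, 25.000000000000004), (82, 27.500000000000007), (86, 28.500000000000007), (90, 33.000000000000014), (94, 33.000000000000014), (98, 34.500000000000014), (102, 32.500000000000014), (106, 31.00000000000001), (110, 27.500000000000007), (114, 27.500000000000007), (118, 28.000000000000007), (122, 27.500000000000007), (126, 26.500000000000007), (130, 25.500000000000004), (134, 24.000000000000
[... 2724 characters left out ...]
00004), (98, 23.500000000000004), (102, 25.500000000000004), (106, 23.500000000000004), (110, 24.000000000000004), (114, 23.500000000000004), (118, 24.000000000000004), (122, 24.500000000000004), (126, 23.500000000000004), (130, 25.000000000000004), (134, 25.000000000000004), (138, 23.500000000000004), (142, 24.500000000000004), (146, 26.500000000000007), (150, 26.500000000000007), (154, 29.000000000000007), (158, 31.00000000000001), (162, 35.500000000000014), (166, 35.500000000000014), (170, 34.500000000000014), (174, 36.50000000000002), (178, 38.00000000000002), (182, 37.50000000000002), (186, 38.50000000000002), (190, 39.50000000000002), (194, 39.00000000000002), (198, 39.50000000000002)]
```

>>> {"method": "arm_command", "body": {
  "increments": [
    [[0, 0, 0], [0, 0, 0]],
    [[0, 0, 0], [0, 0, 0]],
    [[0, 0, 0], [0, 0, -0.6]],
    [[0, 0, 0], [0, 0, 0]]
  ],
  "jaw": -0.6
}}

```text
clock: 29.12
tool_pos: [0.437, 0.24, 0.0016]
ee_rot: [0.581, 0.814, -0.0, -0.0]
wrist_force: [0.1, 0.4, -0.0]
finger_gap: 0.799
gripper_force: 0.0
```

>>> {"method": "arm_command", "body": {
  "increments": [
    [[0, 0, 0], [0, 0, 0]],
    [[0, 0, 0], [0, 0, 0]],
    [[0, 0, 0], [0, 0, 0]],
    [[0, 0, 0], [0, 0, 0]],
    [[0, 0, 0], [0, 0, 0]]
  ],
  "jaw": 1
}}

```text
clock: 29.75
tool_pos: [0.4378, 0.2404, 0.0025]
ee_rot: [0.581, 0.814, 0.0, 0.0]
wrist_force: [-0.0, 0.5, 4.3]
finger_gap: 0.58
gripper_force: 45.2
```

>>> {"method": "arm_command", "body": {
  "increments": [
    [[0, 0, 0], [0, 0, 0]],
    [[0, 0, 0], [0, 0, 0]],
    [[0, 0, 0], [0, 0, -0.4]],
    [[0, 0, 0], [0, 0, 0]]
  ],
  "jaw": -0.6
}}

```text
clock: 30.25
tool_pos: [0.4371, 0.24, 0.0017]
ee_rot: [0.558, 0.83, -0.0, -0.0]
wrist_force: [0.2, -0.6, 0.1]
finger_gap: 0.801
gripper_force: 0.0
```

>>> {"method": "arm_command", "body": {
  "increments": [
    [[0, 0, 0], [0, 0, 0]],
    [[0, 0, 0], [0, 0, 0]],
    [[0, 0, 0], [0, 0, 0]],
    [[0, 0, 0], [0, 0, 0]],
    [[0, 0, 0], [0, 0, 0]]
  ],
  "jaw": 1
}}

```text
clock: 30.88
tool_pos: [0.4378, 0.2404, 0.0024]
ee_rot: [0.558, 0.83, 0.0, 0.0]
wrist_force: [0.1, -0.7, 3.9]
finger_gap: 0.571
gripper_force: 46.2
```

Run:
```python
from h import *
s=env.state();r=R.from_quat(s["ee_rot"]).as_matrix();print(s["tool_pos"],s["finger_gap"],"az",np.degrees(np.arctan2(r[1,1],r[0,1])))
t=r[:2,0]; print("hub offset along tool x mm",(np.array([437.,240.6])-s["tool_pos"][:2]*1000)@t)
f,K,E=snap()
for o in fans2(f,K,E): print(o)
placed(f,K,E)
```

```text
[0.43775124 0.24036955 0.00242867] 0.5709236985303939 az 22.15817131088863
hub offset along tool x mm 0.4967739566686207
{'uv': (np.float64(252.0), np.float64(147.5)), 'area': 14, 'ring': 55.0, 'hub': [630.1, 296.0], 'rect': [630.3, 293.4, 56.6, 59.1, 51.2], 'phase': -32.7}
placed rect [465.   10.1  55.7 199.3   1. ] hub None 0
placed rect [529.2 103.5  26.6  15.    1.1] hub None 0
placed rect [528.   42.6  48.5  48.3   1. ] hub [529.9  44. ] 476
placed rect [584.8 101.2  46.5  21.9   1.1] hub None 0
```

Gap 0.571 at 22° means it is aligned. Lift, turn to −4° and carry to place 2.

>>> {"method": "arm_command", "body": {
  "increments": [
    [[0, 0, -0.5], [0, 0, 0]],
    [[0, 0, -0.7], [0, 0, 0.82]],
    [[0, 0, 0], [0, 0, 0.82]],
    [[0, 0, 0], [0, 0, 0.82]],
    [[0, 0, 0], [0, 0, 0.81]]
  ]
}}

```text
clock: 31.55
tool_pos: [0.4368, 0.2399, 0.0734]
ee_rot: [0.733, 0.681, -0.001, -0.0]
wrist_force: [0.1, 0.2, -0.3]
finger_gap: 0.569
gripper_force: 46.3
```

Run:
```python
from h import *
s=env.state();print(s["tool_pos"],s["finger_gap"],s["gripper_force"],delta([.5231,-.0529,.06],qd(-4.)))
```

```text
[0.43680611 0.23994368 0.07344816] 0.5690544174360767 46.279520988464355 (array([-4.76,  1.79,  0.22]), array([-0.01,  0.  , -0.03]))
```

>>> {"method": "arm_command", "body": {
  "increments": [
    [[-0.8, 0.3, 0], [0, 0, 0]],
    [[-0.8, 0.3, 0], [0, 0, 0]],
    [[-0.8, 0.3, 0], [0, 0, 0]],
    [[-0.8, 0.3, 0], [0, 0, 0]],
    [[-0.8, 0.3, 0], [0, 0, 0]]
  ]
}}

```text
clock: 32.17
tool_pos: [0.5102, -0.007, 0.0734]
ee_rot: [0.731, 0.682, -0.0, -0.001]
wrist_force: [0.6, 0.8, 0.4]
finger_gap: 0.57
gripper_force: 46.2
```

>>> {"method": "arm_command", "body": {
  "increments": [
    [[-0.76, 0.29, 0.1], [0, 0, 0]],
    [[0, 0, 0], [0, 0, 0]],
    [[0, 0, 0], [0, 0, 0]]
  ]
}}

```text
clock: 32.55
tool_pos: [0.5239, -0.0517, 0.0673]
ee_rot: [0.731, 0.682, -0.0, -0.001]
wrist_force: [0.5, -0.3, -0.7]
finger_gap: 0.571
gripper_force: 46.2
```

Run:
```python
from h import *
s=env.state();print(s["tool_pos"],s["finger_gap"],s["gripper_force"],delta([.5231,-.0529,.0067],qd(-4.)))
```

```text
[ 0.52391246 -0.05171108  0.06730533] 0.5712269349320694 46.21564507484436 (array([-0.02, -0.01,  1.01]), array([-0.01, -0.01, -0.  ]))
```

>>> {"method": "arm_command", "body": {
  "increments": [
    [[-0.02, -0.01, 0.5], [0, 0, 0]],
    [[0, 0, 0.37], [0, 0, 0]],
    [[0, 0, 0.1], [0, 0, 0]],
    [[0, 0, 0], [0, 0, 0]],
    [[0, 0, 0], [0, 0, 0]]
  ]
}}

```text
clock: 33.17
tool_pos: [0.5249, -0.0531, 0.0112]
ee_rot: [0.731, 0.682, 0.001, 0.001]
wrist_force: [-0.3, 0.6, -0.3]
finger_gap: 0.568
gripper_force: 46.2
```

>>> {"method": "arm_command", "body": {
  "increments": [
    [[0, -0.03, 0.03], [0, 0, 0]],
    [[0, 0, 0.03], [0, 0, 0]],
    [[0, 0, 0], [0, 0, 0]]
  ]
}}

```text
clock: 33.55
tool_pos: [0.5223, -0.0533, 0.0064]
ee_rot: [0.731, 0.682, 0.0, 0.0]
wrist_force: [-0.8, 0.2, -0.2]
finger_gap: 0.574
gripper_force: 46.2
```

>>> {"method": "arm_command", "body": {
  "increments": [
    [[0, 0, 0], [0, 0, 0]],
    [[0, 0, 0], [0, 0, 0]],
    [[0, 0, -0.3], [0, 0, 0]],
    [[0, 0, -0.9], [0, 0, 0]],
    [[0, 0, -0.5], [0, 0, 0]]
  ],
  "jaw": -1
}}

```text
clock: 34.17
tool_pos: [0.5238, -0.0535, 0.1128]
ee_rot: [0.731, 0.682, 0.002, 0.002]
wrist_force: [0.9, -0.2, 0.6]
finger_gap: 1.001
gripper_force: 0.0
```

>>> {"method": "arm_command", "body": {
  "increments": [
    [[0, -0.8, 0], [0, 0, 0.85]],
    [[0, -0.8, 0], [0, 0, 0.85]],
    [[0, -0.5, 0], [0, 0, 0.85]],
    [[0, 0, 0], [0, 0, 0.85]],
    [[0, 0, 0], [0, 0, 0.85]]
  ]
}}

```text
clock: 34.8
tool_pos: [0.3987, -0.0318, 0.11]
ee_rot: [0.9, 0.437, 0.001, 0.001]
wrist_force: [-0.5, -0.2, 0.2]
finger_gap: 0.995
gripper_force: 0.0
```

Run:
```python
from h import *
f,K,E=snap()
for o in fans2(f,K,E): print(o)
placed(f,K,E)
s=env.state();print(s["tool_pos"],delta([.6301,.296,.09],qd(-38.)))
```

```text
{'uv': (np.float64(252.0), np.float64(147.5)), 'area': 14, 'ring': 54.0, 'hub': [630.1, 296.0], 'rect': [630.0, 293.8, 53.6, 60.5, 49.5], 'phase': -35.7}
placed rect [446.  -87.6  14.3  26.4   1. ] hub None 0
placed rect [463.7  61.3  55.1  96.9   1. ] hub None 0
placed rect [520.7 -52.9  49.1  48.2   0.8] hub [522.6 -52.6] 480
placed rect [528.   42.9  48.5  47.7   1. ] hub [529.9  44. ] 477
placed rect [562.  100.2  92.1  23.1   1.1] hub None 0
[ 0.39884153 -0.03182713  0.10994068] (array([ 6.68, -0.37,  0.34]), array([ 0.02, -0.01, -0.04]))
```

Both placed fans are within 1 mm. Now fan A.

>>> {"method": "arm_command", "body": {
  "increments": [
    [[0.835, -0.05, 0], [0, 0, 0]],
    [[0.835, -0.05, 0], [0, 0, 0]],
    [[0.835, -0.05, 0], [0, 0, 0]],
    [[0.835, -0.05, 0], [0, 0, 0]],
    [[0.835, -0.05, 0], [0, 0, 0]]
  ]
}}

```text
clock: 35.48
tool_pos: [0.5422, 0.1764, 0.1096]
ee_rot: [0.898, 0.439, 0.001, 0.0]
wrist_force: [0.8, -0.9, 0.1]
finger_gap: 0.998
gripper_force: 0.0
```

>>> {"method": "arm_command", "body": {
  "increments": [
    [[0.835, -0.04, 0], [0, 0, 0]],
    [[0.835, -0.04, 0], [0, 0, 0]],
    [[0.835, -0.04, 0.3], [0, 0, 0]],
    [[0, 0, 0], [0, 0, 0]]
  ]
}}

```text
clock: 35.98
tool_pos: [0.6274, 0.3, 0.0864]
ee_rot: [0.898, 0.44, -0.003, -0.001]
wrist_force: [-0.4, -0.7, -0.1]
finger_gap: 1.0
gripper_force: 0.0
```

Run:
```python
from h import *
s=env.state();print(s["tool_pos"],delta([.6301,.296,.004],qd(-38.)))
```

```text
[0.62738477 0.30003019 0.08644482] (array([-0.02,  0.08,  1.37]), array([-0.02,  0.03,  0.03]))
```

>>> {"method": "arm_command", "body": {
  "increments": [
    [[-0.02, 0.07, 0.6], [0, 0, 0]],
    [[0, 0, 0.5], [0, 0, 0]],
    [[0, 0, 0.24], [0, 0, 0]],
    [[0, 0, 0], [0, 0, 0]],
    [[0, 0, 0], [0, 0, 0]]
  ]
}}

```text
clock: 36.6
tool_pos: [0.6315, 0.2944, 0.0123]
ee_rot: [0.899, 0.438, 0.002, 0.0]
wrist_force: [-0.6, 0.6, 0.0]
finger_gap: 1.001
gripper_force: 0.0
```

Run:
```python
from h import *
s=env.state();print(s["tool_pos"],delta([.6301,.296,.003],qd(-38.)))
```

```text
[0.63148721 0.29438305 0.0122575 ] (array([ 0.01, -0.04,  0.15]), array([ 0.01, -0.02,  0.  ]))
```

>>> {"method": "arm_command", "body": {
  "increments": [
    [[0, -0.02, 0.06], [0, 0, 0]],
    [[0, 0, 0.06], [0, 0, 0]],
    [[0, 0, 0], [0, 0, 0]],
    [[0, 0, 0], [0, 0, 0]]
  ]
}}

```text
clock: 37.1
tool_pos: [0.6294, 0.2949, 0.0027]
ee_rot: [0.899, 0.438, -0.0, -0.0]
wrist_force: [0.2, -0.8, 0.1]
finger_gap: 1.002
gripper_force: 0.0
```

>>> {"method": "arm_command", "body": {
  "increments": [
    [[0, 0, 0], [0, 0, 0]],
    [[0, 0, 0], [0, 0, 0]],
    [[0, 0, 0], [0, 0, 0]],
    [[0, 0, 0], [0, 0, 0]],
    [[0, 0, 0], [0, 0, 0]]
  ],
  "jaw": 1
}}

```text
clock: 37.72
tool_pos: [0.6298, 0.295, 0.0032]
ee_rot: [0.899, 0.438, 0.0, -0.0]
wrist_force: [-0.2, -0.9, 3.2]
finger_gap: 0.574
gripper_force: 47.8
```

>>> {"method": "arm_command", "body": {
  "increments": [
    [[0, 0, -0.5], [0, 0, 0]],
    [[0, 0, -0.7], [0, 0, 0]],
    [[0, 0, 0], [0, 0, -0.85]],
    [[0, 0, 0], [0, 0, -0.85]],
    [[0, 0, 0], [0, 0, -0.85]]
  ]
}}

```text
clock: 38.35
tool_pos: [0.629, 0.2948, 0.0741]
ee_rot: [0.806, 0.592, -0.001, -0.0]
wrist_force: [-0.3, -0.3, -0.8]
finger_gap: 0.57
gripper_force: 47.6
```

>>> {"method": "arm_command", "body": {
  "increments": [
    [[0, 0, 0], [0, 0, -0.85]],
    [[0, 0, 0], [0, 0, -0.85]],
    [[0, 0, 0], [0, 0, 0]]
  ]
}}

```text
clock: 38.72
tool_pos: [0.629, 0.2948, 0.074]
ee_rot: [0.732, 0.682, -0.001, -0.0]
wrist_force: [0.3, 0.2, -0.5]
finger_gap: 0.567
gripper_force: 47.6
```

Run:
```python
from h import *
s=env.state();print(s["tool_pos"],s["finger_gap"],s["gripper_force"],delta([.5166,-.149,.06],qd(-4.)))
```

```text
[0.62904054 0.29477379 0.07401943] 0.5668143170775927 47.586225271224976 (array([-7.51, -1.34,  0.24]), array([-0.01,  0.  , -0.01]))
```

>>> {"method": "arm_command", "body": {
  "increments": [
    [[-0.5, -0.67, 0], [0, 0, 0]],
    [[-0.5, -0.67, 0], [0, 0, 0]],
    [[-0.9, 0, 0], [0, 0, 0]],
    [[-0.9, 0, 0], [0, 0, 0]],
    [[-0.9, 0, 0], [0, 0, 0]]
  ]
}}

```text
clock: 39.35
tool_pos: [0.5332, 0.0776, 0.0748]
ee_rot: [0.732, 0.681, 0.0, 0.0]
wrist_force: [0.7, -0.3, -0.2]
finger_gap: 0.567
gripper_force: 47.6
```

>>> {"method": "arm_command", "body": {
  "increments": [
    [[-0.9, 0, 0], [0, 0, 0]],
    [[-0.9, 0, 0], [0, 0, 0]],
    [[-0.9, 0, 0], [0, 0, 0]],
    [[-0.9, 0, 0], [0, 0, 0]],
    [[0, 0, 0], [0, 0, 0]]
  ]
}}

```text
clock: 39.98
tool_pos: [0.5182, -0.14, 0.0747]
ee_rot: [0.734, 0.679, -0.0, 0.0]
wrist_force: [0.2, 1.0, 0.0]
finger_gap: 0.567
gripper_force: 47.6
```

Run:
```python
from h import *
s=env.state();print(s["tool_pos"],s["finger_gap"],s["gripper_force"],delta([.5166,-.149,.0072],qd(-4.)))
```

```text
[ 0.51821772 -0.13996826  0.07471257] 0.567370198645648 47.591586112976074 (array([-0.15, -0.02,  1.13]), array([ 0.  ,  0.01, -0.05]))
```

>>> {"method": "arm_command", "body": {
  "increments": [
    [[-0.15, -0.02, 0.5], [0, 0, -0.05]],
    [[0, 0, 0.45], [0, 0, 0]],
    [[0, 0, 0.1], [0, 0, 0]],
    [[0, 0, 0], [0, 0, 0]],
    [[0, 0, 0], [0, 0, 0]]
  ]
}}

```text
clock: 40.6
tool_pos: [0.518, -0.1452, 0.0132]
ee_rot: [0.729, 0.685, 0.001, 0.001]
wrist_force: [-0.3, 0.1, -0.8]
finger_gap: 0.567
gripper_force: 47.6
```

Run:
```python
from h import *
s=env.state();print(s["tool_pos"],s["finger_gap"],s["gripper_force"],delta([.5166,-.149,.0072],qd(-4.)))
```

```text
[ 0.51803487 -0.1452167   0.01315061] 0.5673634295339433 47.5822913646698 (array([-0.06, -0.02,  0.1 ]), array([0.02, 0.  , 0.05]))
```

>>> {"method": "arm_command", "body": {
  "increments": [
    [[-0.06, -0.02, 0.04], [0, 0, 0.04]],
    [[0, 0, 0.04], [0, 0, 0]],
    [[0, 0, 0], [0, 0, 0]],
    [[0, 0, 0], [0, 0, 0]]
  ]
}}

```text
clock: 41.1
tool_pos: [0.5156, -0.149, 0.0071]
ee_rot: [0.731, 0.682, 0.0, 0.0]
wrist_force: [0.2, -0.2, 1.5]
finger_gap: 0.571
gripper_force: 47.7
```

>>> {"method": "arm_command", "body": {
  "increments": [
    [[0, 0, 0], [0, 0, 0]],
    [[0, 0, 0], [0, 0, 0]],
    [[0, 0, -0.3], [0, 0, 0]],
    [[0, 0, -0.9], [0, 0, 0]],
    [[0, 0, -0.9], [0, 0, 0]]
  ],
  "jaw": -1
}}

```text
clock: 41.72
tool_pos: [0.5153, -0.1487, 0.1352]
ee_rot: [0.731, 0.683, 0.0, 0.0]
wrist_force: [1.6, -0.9, 0.5]
finger_gap: 1.001
gripper_force: 0.0
```

>>> {"method": "arm_command", "body": {
  "increments": [
    [[0.3, -0.8, 0], [0, 0, 0]],
    [[0.3, -0.8, 0], [0, 0, 0]],
    [[0.3, -0.8, -0.4], [0, 0, 0]],
    [[0.2, 0, -0.4], [0, 0, 0]],
    [[0, 0, 0], [0, 0, 0]]
  ]
}}

```text
clock: 42.35
tool_pos: [0.3775, -0.0732, 0.1843]
ee_rot: [0.73, 0.683, 0.002, 0.003]
wrist_force: [0.0, 0.5, 0.2]
finger_gap: 0.998
gripper_force: 0.0
```

Run:
```python
from h import *
f,K,E=snap()
placed(f,K,E); print([o["hub"] for o in fans2(f,K,E)])
# outline corners of each fan on tray: radial edges about hubs
g=cv2.GaussianBlur(cv2.cvtColor(f,cv2.COLOR_RGB2GRAY),(0,0),.5).astype(np.float32)
for h in((530.2,43.5),(523.1,-52.4),(516.6,-148.)):
    c=np.array([*h,19])/1000
    T=np.arange(0,360,3.); rs=[]
    for t in np.radians(T):
        rr=np.arange(.02,.042,.0005); q=np.array([proj(K,E,c+r*np.array([np.cos(t),np.sin(t),0])) for r in rr],np.float32)
        v=cv2.remap(g,q[None,:,0],q[None,:,1],cv2.INTER_LINEAR)[0]; rs.append(rr[np.argmax(np.gradient(v))]*1000)
    rs=np.array(rs); out=[]
    for side in(0,90,180,270):
        k=np.abs((T-side+4+180)%360-180)<36; P=np.column_stack([rs*np.cos(np.radians(T)),rs*np.sin(np.radians(T))])[k].astype(np.float32)
        vx,vy,_,_=cv2.fitLine(P,cv2.DIST_HUBER,0,.01,.01).ravel(); n=np.radians(side-4)
        out.append((round((np.degrees(np.arctan2(vy,vx))+45)%90-45,1),round(float(np.median(P@[np.cos(n),np.sin(n)])),1)))
    print(h,out)
s=env.state();print(s["tool_pos"],s["clock"])
crop(f,215,110,455,260,3.3,"top9")
```

```text
placed rect [465.2  -3.3  55.7 226.1   1. ] hub None 0
placed rect [524.3 -85.9  52.9 117.9   5.7] hub [526.3 -81.2] 953
placed rect [528.   42.3  48.5  48.9   1. ] hub [529.9  44. ] 474
placed rect [584.5 100.9  47.   22.5   1.1] hub None 0
[]
(530.2, 43.5) [(np.float32(-3.8), 23.6), (np.float32(-4.0), 26.3), (np.float32(-8.4), 29.4), (np.float32(-4.5), 37.6)]
(523.1, -52.4) [(np.float32(-1.1), 25.4), (np.float32(-2.0), 26.1), (np.float32(-5.1), 29.1), (np.float32(13.3), 25.9)]
(516.6, -148.0) [(np.float32(-35.8), 28.8), (np.float32(-3.6), 32.2), (np.float32(-1.0), 19.7), (np.float32(2.4), 25.9)]
[ 0.37705342 -0.07339411  0.18264296] 42.4
```

Something changed: fan 2 and fan 3 now look merged. Getting separate hubs.

```bash
cat >> h.py <<'E'
def hubs(f,K,E,z=.019,roi=(305,155,425,205)):
    g=cv2.cvtColor(f,cv2.COLOR_RGB2GRAY); x0,y0,x1,y1=roi
    p=cv2.resize(g[y0:y1,x0:x1],None,fx=6,fy=6,interpolation=cv2.INTER_CUBIC)
    n,l,st,ce=cv2.connectedComponentsWithStats((p>170).astype(np.uint8)); out=[]
    for i in range(1,n):
        if 200<st[i,4]<900 and max(st[i,2],st[i,3])<36:
            u,v=(ce[i]+.5)/6-.5+[x0,y0]; out.append((round(u,1),round(v,1),ray(K,E,(u,v),z)[:2].__mul__(1000).round(1).tolist(),int(st[i,4])))
    return out
E
python3 - <<'E'
from h import *
f,K,E=snap()
for o in hubs(f,K,E): print(o)
g=cv2.cvtColor(f,cv2.COLOR_RGB2GRAY); np.set_printoptions(linewidth=260)
print(g[165:194,343:390])
E
```

```text
(np.float64(378.8), np.float64(166.5), [570.8, -144.3], 251)
(np.float64(324.0), np.float64(177.3), [529.9, 44.0], 374)
(np.float64(368.8), np.float64(178.1), [530.1, -110.3], 373)
(np.float64(352.0), np.float64(180.0), [522.5, -52.7], 380)
[[158 159 159 ... 158 161 159]
 [158 159 160 ... 167 169 168]
 [158 159 160 ... 167 166 169]
 ...
 [160 159 157 ... 154 163 165]
 [162 158 159 ... 162 165 159]
 [158 157 160 ... 165 164 164]]
```

Run:
```python
from h import *
f,K,E=snap(); g=cv2.cvtColor(f,cv2.COLOR_RGB2GRAY)
for y in range(164,196): print(y,"".join("#" if a<80 else "+" if a<105 else "." if a<135 else " " for a in g[y,340:395]))
```

```text
164                                          .. ...........
165                                                        
166                                                        
167                                                        
168                                                        
169                                                        
170                                                        
171                       .++........                      
172       ..              .++++##+.+++++.                  
173      .+++++++.......  .++++##+.+##+++.                 
174      .+++##++.++#++.  +#+++##+++###++...               
175      ++#+###+++###++..+##++++++##++++...               
176      +###++#######+++.++##+.. .++++++...               
177      +###+++++##+++++++++++    .#++++...               
178      +####+   +#+.+++++++++     +###+..+.  ..          
179      ++##+     ++++++++++++    .###++..+.  ..          
180      .++#+     +##++++++++++  .+#++++...               
181     ..++#+.   .+###+++##++##++###++++...               
182     .+####+. .+#+++++++++++++##++++++.++.  ..          
183     .++##++++###++++++#++++++++#+#+#+..+.  +.          
184     .+###+++###+#+++++#+++#+++++###++...               
185      +##++++++###+++.+++++#++++++##++..                
186     .+####++++#####+...  .... .++++#+.+.   .           
187      .++###+++####++...        .. .+..+.  .+.          
188         .......+.+.....                                
189                  .  ..                                 
190                                                        
191                                                        
192                                                        
193                                                        
194                                                        
195
```

Fan 3 was knocked about 40 mm toward fan 2 and now sits at (530,−110), at about −9°. Regrasping it across its front and back sides.

Run:
```python
from h import *
print(delta([.5301,-.1103,.075],qd(-9.)))
```

```text
(array([-0.44,  2.6 ,  1.76]), array([-0.  ,  0.  ,  0.64]))
```

>>> {"method": "arm_command", "body": {
  "increments": [
    [[-0.15, 0.87, 0.2], [0, 0, 0]],
    [[-0.15, 0.87, 0.2], [0, 0, 0]],
    [[-0.14, 0.86, 0.2], [0, 0, 0.64]],
    [[0, 0, 0.6], [0, 0, 0]],
    [[0, 0, 0.5], [0, 0, 0]]
  ]
}}

```text
clock: 43.12
tool_pos: [0.5298, -0.1106, 0.075]
ee_rot: [0.761, 0.649, -0.001, -0.002]
wrist_force: [-0.7, -0.8, 0.2]
finger_gap: 1.001
gripper_force: 0.0
```

>>> {"method": "arm_command", "body": {
  "increments": [
    [[0, 0, 0], [0, 0, 0]],
    [[0, 0, 0], [0, 0, 0]]
  ]
}}

```text
clock: 43.38
tool_pos: [0.5305, -0.1106, 0.0792]
ee_rot: [0.761, 0.649, 0.0, 0.0]
wrist_force: [0.1, -0.9, 1.2]
finger_gap: 0.998
gripper_force: 0.0
```

Run:
```python
from h import *
s=env.state();print(s["tool_pos"],s["finger_gap"],delta([.5301,-.1103,.0078],qd(-9.)))
```

```text
[ 0.53052632 -0.11056898  0.07918764] 0.9977555245032519 (array([ 0.  , -0.01,  1.19]), array([ 0.  ,  0.  , -0.01]))
```

>>> {"method": "arm_command", "body": {
  "increments": [
    [[0, 0, 0.6], [0, 0, 0]],
    [[0, 0, 0.4], [0, 0, 0]],
    [[0, 0, 0.16], [0, 0, 0]],
    [[0, 0, 0], [0, 0, 0]],
    [[0, 0, 0], [0, 0, 0]]
  ]
}}

```text
clock: 44.0
tool_pos: [0.5315, -0.1106, 0.0111]
ee_rot: [0.761, 0.649, 0.001, 0.001]
wrist_force: [0.3, 0.5, 0.4]
finger_gap: 0.999
gripper_force: 0.0
```

Run:
```python
from h import *
s=env.state();print(s["tool_pos"],s["finger_gap"],delta([.5301,-.1103,.0078],qd(-9.)))
```

```text
[ 0.53146155 -0.11057229  0.01111678] 0.9994827990612762 (array([ 0.  , -0.02,  0.06]), array([ 0.02,  0.  , -0.  ]))
```

>>> {"method": "arm_command", "body": {
  "increments": [
    [[0, -0.02, 0.05], [0, 0, 0]],
    [[0, 0, 0], [0, 0, 0]],
    [[0, 0, 0], [0, 0, 0]]
  ]
}}

```text
clock: 44.38
tool_pos: [0.529, -0.1099, 0.0065]
ee_rot: [0.761, 0.649, 0.0, 0.0]
wrist_force: [0.4, 0.2, 1.2]
finger_gap: 0.994
gripper_force: 0.0
```

>>> {"method": "arm_command", "body": {
  "increments": [
    [[0, 0, 0], [0, 0, 0]],
    [[0, 0, 0], [0, 0, 0]],
    [[0, 0, 0], [0, 0, 0]],
    [[0, 0, 0], [0, 0, 0]],
    [[0, 0, 0], [0, 0, 0]]
  ],
  "jaw": 1
}}

```text
clock: 45.0
tool_pos: [0.5295, -0.1101, 0.0069]
ee_rot: [0.761, 0.649, 0.0, 0.001]
wrist_force: [0.4, -0.1, 4.2]
finger_gap: 0.578
gripper_force: 45.7
```

>>> {"method": "arm_command", "body": {
  "increments": [
    [[0, 0, 0], [0, 0, 0]],
    [[0, 0, 0], [0, 0, 0]],
    [[0, 0, 0], [0, 0, 0.25]],
    [[0, 0, 0], [0, 0, 0]]
  ],
  "jaw": -0.6
}}

```text
clock: 45.5
tool_pos: [0.5287, -0.1099, 0.006]
ee_rot: [0.772, 0.636, -0.0, -0.0]
wrist_force: [0.4, 0.6, 0.6]
finger_gap: 0.798
gripper_force: 0.0
```

>>> {"method": "arm_command", "body": {
  "increments": [
    [[0, 0, 0], [0, 0, 0]],
    [[0, 0, 0], [0, 0, 0]],
    [[0, 0, 0], [0, 0, 0]],
    [[0, 0, 0], [0, 0, 0]],
    [[0, 0, 0], [0, 0, 0]]
  ],
  "jaw": 1
}}

```text
clock: 46.12
tool_pos: [0.5295, -0.1101, 0.0069]
ee_rot: [0.772, 0.636, 0.0, 0.001]
wrist_force: [0.4, -0.2, 5.7]
finger_gap: 0.579
gripper_force: 45.2
```

>>> {"method": "arm_command", "body": {
  "increments": [
    [[0, 0, -0.5], [0, 0, 0]],
    [[0, 0, 0], [0, 0, -0.75]],
    [[0, 0, 0], [0, 0, 0]],
    [[0, 0, 0], [0, 0, 0]]
  ]
}}

```text
clock: 46.62
tool_pos: [0.5281, -0.1097, 0.0352]
ee_rot: [0.738, 0.675, -0.001, -0.001]
wrist_force: [-0.3, -0.2, -0.1]
finger_gap: 0.584
gripper_force: 44.9
```

Run:
```python
from h import *
s=env.state();print(s["tool_pos"],s["finger_gap"],s["gripper_force"],delta([.5166,-.148,.0372],qd(-5.)))
```

```text
[ 0.52808643 -0.10967783  0.03516285] 0.5843298548574466 44.88372805528343 (array([-0.65, -0.13, -0.03]), array([-0.02, -0.  , -0.01]))
```

>>> {"method": "arm_command", "body": {
  "increments": [
    [[-0.65, -0.13, 0], [0, 0, 0.25]],
    [[0, 0, 0], [0, 0, 0]],
    [[0, 0, 0], [0, 0, 0]]
  ]
}}

```text
clock: 47.0
tool_pos: [0.5174, -0.1478, 0.0357]
ee_rot: [0.749, 0.662, -0.0, -0.001]
wrist_force: [0.1, 0.0, -0.1]
finger_gap: 0.58
gripper_force: 44.9
```

Run:
```python
from h import *
s=env.state();print(s["tool_pos"],s["finger_gap"],s["gripper_force"],delta([.5166,-.148,.0075],qd(-7.)))
```

```text
[ 0.51740554 -0.14781489  0.03567693] 0.5801200279500199 44.89958073478192 (array([-0.01, -0.01,  0.47]), array([-0.01, -0.01, -0.01]))
```

>>> {"method": "arm_command", "body": {
  "increments": [
    [[-0.01, -0.01, 0.3], [0, 0, 0]],
    [[0, 0, 0.12], [0, 0, 0]],
    [[0, 0, 0.05], [0, 0, 0]],
    [[0, 0, 0], [0, 0, 0]],
    [[0, 0, 0], [0, 0, 0]]
  ]
}}

```text
clock: 47.62
tool_pos: [0.5175, -0.1487, 0.0083]
ee_rot: [0.749, 0.662, 0.0, 0.0]
wrist_force: [0.4, 0.4, -0.1]
finger_gap: 0.582
gripper_force: 44.9
```

>>> {"method": "arm_command", "body": {
  "increments": [
    [[0, 0, 0], [0, 0, 0]],
    [[0, 0, 0], [0, 0, 0]],
    [[0, 0, 0], [0, 0, -0.38]],
    [[0, 0, 0], [0, 0, 0]]
  ],
  "jaw": -0.6
}}

```text
clock: 48.12
tool_pos: [0.5172, -0.1487, 0.0082]
ee_rot: [0.732, 0.682, 0.0, 0.0]
wrist_force: [-0.3, -0.9, -0.1]
finger_gap: 0.802
gripper_force: 0.0
```

>>> {"method": "arm_command", "body": {
  "increments": [
    [[0, 0, 0], [0, 0, 0]],
    [[0, 0, 0], [0, 0, 0]],
    [[0, 0, 0], [0, 0, 0]],
    [[0, 0, 0], [0, 0, 0]],
    [[0, 0, 0], [0, 0, 0]]
  ],
  "jaw": 1
}}

```text
clock: 48.75
tool_pos: [0.5177, -0.1488, 0.0087]
ee_rot: [0.731, 0.682, 0.0, 0.001]
wrist_force: [0.5, 0.4, 5.4]
finger_gap: 0.57
gripper_force: 46.0
```

Run:
```python
from h import *
s=env.state();r=R.from_quat(s["ee_rot"]).as_matrix();print(s["tool_pos"],s["finger_gap"],np.degrees(np.arctan2(r[1,1],r[0,1])),delta([.5166,-.148,.0075],qd(-4.)))
```

```text
[ 0.51765673 -0.14884855  0.00873736] 0.5699530519637116 -4.000207629134311 (array([ 0.01, -0.02,  0.02]), array([ 0.01,  0.  , -0.  ]))
```

Aligned at −4° (gap 0.570). A small nudge, then release and check.

>>> {"method": "arm_command", "body": {
  "increments": [
    [[0.01, -0.02, 0], [0, 0, 0]],
    [[0, 0, 0], [0, 0, 0]],
    [[0, 0, 0], [0, 0, 0]]
  ]
}}

```text
clock: 49.12
tool_pos: [0.5169, -0.1484, 0.0088]
ee_rot: [0.731, 0.682, 0.001, 0.001]
wrist_force: [3.1, -1.6, 4.8]
finger_gap: 0.575
gripper_force: 46.1
```

>>> {"method": "arm_command", "body": {
  "increments": [
    [[0, 0, 0], [0, 0, 0]],
    [[0, 0, 0], [0, 0, 0]],
    [[0, 0, -0.3], [0, 0, 0]],
    [[0, 0, -0.9], [0, 0, 0]],
    [[0, 0, -0.9], [0, 0, 0]]
  ],
  "jaw": -1
}}

```text
clock: 49.75
tool_pos: [0.5154, -0.1477, 0.1359]
ee_rot: [0.731, 0.682, -0.0, -0.0]
wrist_force: [0.8, -0.6, 0.4]
finger_gap: 0.999
gripper_force: 0.0
```

>>> {"method": "arm_command", "body": {
  "increments": [
    [[0.3, -0.8, 0], [0, 0, 0]],
    [[0.3, -0.8, 0], [0, 0, 0]],
    [[0.3, -0.8, -0.4], [0, 0, 0]],
    [[0, 0, -0.4], [0, 0, 0]],
    [[0, 0, 0], [0, 0, 0]]
  ]
}}

```text
clock: 50.38
tool_pos: [0.377, -0.0843, 0.1852]
ee_rot: [0.731, 0.682, 0.002, 0.003]
wrist_force: [0.3, -0.4, -0.6]
finger_gap: 1.003
gripper_force: 0.0
```

Run:
```python
from h import *
f,K,E=snap(); g=cv2.cvtColor(f,cv2.COLOR_RGB2GRAY)
for o in hubs(f,K,E): print(o)
print(env.state()["tool_pos"])
hsv=cv2.cvtColor(f,cv2.COLOR_RGB2HSV)
# bar and panel lip with the cover leaning back
for y in range(120,150,2): print(y,"".join("#" if a>200 else "+" if a>170 else "." if a>130 else " " for a in g[y,305:445:2]))
```

```text
(np.float64(378.4), np.float64(166.1), [572.2, -142.9], 274)
(np.float64(324.0), np.float64(177.3), [530.0, 43.9], 370)
(np.float64(352.0), np.float64(179.9), [522.6, -52.6], 384)
(np.float64(379.8), np.float64(182.1), [516.8, -148.3], 375)
[ 0.37655589 -0.08420922  0.18349362]
120                                             .                         
122                                                                       
124                           ...                                         
126                           ++++#####++++..   .                         
128      +.                            ...++++###                         
130     .############+.                                                   
132     +#####################.+... ..                                    
134     ####################################+.   .                        
136     .++#############################################+.....            
138      .........+++++#############################################+     
140      .........     . .  ..+++++##################################.    
142     ..................          .  ...+++++######################.    
144     .............. .. .  .. .... ...... ..........+++++##########.    
146     ................. .. .. .. ..............................+++.     
148      ................. ..  ...   .... .........................
```

All three hubs are within 0.6 mm of their places. Now to get hold of the bar again and close the cover.

>>> {"method": "arm_command", "body": {
  "increments": [
    [[0, 0, -0.7], [0, 0, 0]],
    [[0, 0, -0.65], [0, 0, 0]],
    [[0, 0.9, 0], [0, 0, 0]],
    [[0, 0.9, 0], [0, 0, 0]],
    [[0, 0.9, 0], [0, 0, 0]]
  ],
  "jaw": 0.5
}}

```text
clock: 51.05
tool_pos: [0.5394, -0.0956, 0.2615]
ee_rot: [0.731, 0.682, -0.001, -0.001]
wrist_force: [0.5, 0.3, 0.1]
finger_gap: 0.249
gripper_force: 0.0
```

>>> {"method": "arm_command", "body": {
  "increments": [
    [[0, 0.9, 0], [0, 0, 0]],
    [[0, 0.9, 0], [0, 0, 0]],
    [[0, 0.3, 0], [0, 0, 0]],
    [[0, 0, 0], [0, 0, 0]]
  ]
}}

```text
clock: 51.55
tool_pos: [0.6642, -0.1043, 0.2591]
ee_rot: [0.731, 0.682, -0.002, -0.002]
wrist_force: [-1.2, 0.1, -0.7]
finger_gap: 0.248
gripper_force: 0.0
```

Run:
```python
from h import *
s=env.state();print(s["tool_pos"],s["finger_gap"],delta([.6696,-.1113,.1815],qd(-4.)))
```

```text
[ 0.66423752 -0.10429279  0.25909888] 0.24793927710514446 (array([-0.11,  0.1 ,  1.29]), array([-0.04, -0.01,  0.  ]))
```

>>> {"method": "arm_command", "body": {
  "increments": [
    [[-0.11, 0.09, 0.4], [0, 0, 0]],
    [[0, 0, 0.4], [0, 0, 0]],
    [[0, 0, 0.3], [0, 0, 0]],
    [[0, 0, 0], [0, 0, 0]],
    [[0, 0, 0], [0, 0, 0]]
  ]
}}

```text
clock: 52.18
tool_pos: [0.6684, -0.1111, 0.1983]
ee_rot: [0.731, 0.682, 0.0, 0.001]
wrist_force: [0.2, 0.2, 0.1]
finger_gap: 0.251
gripper_force: 0.0
```

Run:
```python
from h import *
s=env.state();print(s["tool_pos"],s["wrist_force"],delta([.6696,-.1113,.1815],qd(-4.)))
```

```text
[ 0.66843527 -0.1111383   0.19830088] [0.20435104 0.16573677 0.12892409] (array([-0.  ,  0.02,  0.28]), array([0.01, 0.  , 0.  ]))
```

>>> {"method": "arm_command", "body": {
  "increments": [
    [[0, 0.02, 0.15], [0, 0, 0]],
    [[0, 0, 0.11], [0, 0, 0]],
    [[0, 0, 0], [0, 0, 0]],
    [[0, 0, 0], [0, 0, 0]]
  ]
}}

```text
clock: 52.68
tool_pos: [0.6695, -0.1112, 0.1815]
ee_rot: [0.731, 0.682, 0.0, -0.0]
wrist_force: [1.0, -0.4, 0.5]
finger_gap: 0.248
gripper_force: 0.0
```

>>> {"method": "arm_command", "body": {
  "increments": [
    [[0, 0, 0], [0, 0, 0]],
    [[0, 0, 0], [0, 0, 0]],
    [[0, 0, 0], [0, 0, 0]],
    [[0, 0, 0], [0, 0, 0]]
  ],
  "jaw": 1,
  "grip_force": 30
}}

```text
clock: 53.18
tool_pos: [0.6702, -0.1113, 0.1821]
ee_rot: [0.731, 0.682, 0.001, 0.001]
wrist_force: [4.3, -0.1, 1.4]
finger_gap: 0.087
gripper_force: 29.3
```

Run:
```python
from h import *
s=env.state();p=s["tool_pos"];print(p,s["finger_gap"],s["gripper_force"])
th=np.linspace(1.955,.56,21); y=-.183*np.cos(th); z=.183*np.sin(th)
print(np.round(np.column_stack([np.diff(y),-np.diff(z)])/.06,2).tolist())
```

```text
[ 0.67020736 -0.11125582  0.18214602] 0.08724857365706432 29.31521862745285
[[-0.2, -0.07], [-0.2, -0.06], [-0.21, -0.04], [-0.21, -0.03], [-0.21, -0.01], [-0.21, -0.0], [-0.21, 0.01], [-0.21, 0.03], [-0.21, 0.04], [-0.2, 0.06], [-0.2, 0.07], [-0.19, 0.09], [-0.19, 0.1], [-0.18, 0.11], [-0.17, 0.12], [-0.16, 0.14], [-0.15, 0.15], [-0.14, 0.16], [-0.13, 0.17], [-0.12, 0.18]]
```

Bar pinched (gap 0.087). Closing along the arc.

>>> {"method": "arm_command", "body": {
  "increments": [
    [[0, -0.2, -0.07], [0, 0, 0]],
    [[0, -0.2, -0.06], [0, 0, 0]],
    [[0, -0.21, -0.04], [0, 0, 0]],
    [[0, -0.21, -0.03], [0, 0, 0]],
    [[0, 0, 0], [0, 0, 0]]
  ]
}}

```text
clock: 53.8
tool_pos: [0.619, -0.1077, 0.1956]
ee_rot: [0.731, 0.682, -0.0, 0.0]
wrist_force: [-1.2, 0.0, 9.2]
finger_gap: 0.089
gripper_force: 30.6
```

>>> {"method": "arm_command", "body": {
  "increments": [
    [[0, -0.21, -0.01], [0, 0, 0]],
    [[0, -0.21, 0], [0, 0, 0]],
    [[0, -0.21, 0.01], [0, 0, 0]],
    [[0, -0.21, 0.03], [0, 0, 0]],
    [[0, 0, 0], [0, 0, 0]]
  ]
}}

```text
clock: 54.42
tool_pos: [0.5679, -0.1042, 0.1924]
ee_rot: [0.731, 0.682, -0.001, -0.001]
wrist_force: [-2.4, -0.4, 7.8]
finger_gap: 0.088
gripper_force: 31.3
```

Run:
```python
from h import *
s=env.state();p=s["tool_pos"]
hx,hy=.6008,-.1058; d=(p[0]-hx)*np.cos(np.radians(-4))+(p[1]-hy)*np.sin(np.radians(-4)); dz=p[2]+.019-.032
print(p,s["wrist_force"],s["finger_gap"],"d",d,"dz",dz,"r",np.hypot(d,dz),"th",np.arctan2(dz,-d))
th=np.arccos(-d/.183); t2=np.linspace(th,.56,11); y=-.183*np.cos(t2); z=.183*np.sin(t2)
print(th,np.round(np.column_stack([np.diff(y),-np.diff(z)])/.06,2).tolist())
```

```text
[ 0.56791439 -0.10421823  0.19243038] [-2.38152574 -0.41043938  7.84249221] 0.08835874892099031 d -0.0329158371666141 dz 0.1794303761913222 r 0.18242453847149637 th 1.3893672692187446
1.389944103668312 [[-0.25, 0.06], [-0.24, 0.08], [-0.23, 0.1], [-0.23, 0.11], [-0.22, 0.13], [-0.2, 0.15], [-0.19, 0.17], [-0.18, 0.18], [-0.16, 0.2], [-0.14, 0.21]]
```

Radius 182.4 mm agrees with the model. Continuing.

>>> {"method": "arm_command", "body": {
  "increments": [
    [[0, -0.25, 0.06], [0, 0, 0]],
    [[0, -0.24, 0.08], [0, 0, 0]],
    [[0, -0.23, 0.1], [0, 0, 0]],
    [[0, -0.23, 0.11], [0, 0, 0]],
    [[0, 0, 0], [0, 0, 0]]
  ]
}}

```text
clock: 55.05
tool_pos: [0.5099, -0.1002, 0.1697]
ee_rot: [0.732, 0.682, -0.003, -0.003]
wrist_force: [-6.7, -1.5, 5.9]
finger_gap: 0.094
gripper_force: 32.0
```

>>> {"method": "arm_command", "body": {
  "increments": [
    [[0, -0.22, 0.13], [0, 0, 0]],
    [[0, -0.2, 0.15], [0, 0, 0]],
    [[0, -0.19, 0.17], [0, 0, 0]],
    [[0, 0, 0], [0, 0, 0]]
  ]
}}

```text
clock: 55.55
tool_pos: [0.4742, -0.0977, 0.1421]
ee_rot: [0.731, 0.682, -0.002, -0.003]
wrist_force: [-5.6, -1.7, 1.1]
finger_gap: 0.089
gripper_force: 32.3
```

```bash
cat >> h.py <<'E'
def ang():
    s=env.state();p=s["tool_pos"]
    hx,hy=.6008,-.1058; d=(p[0]-hx)*np.cos(np.radians(-4))+(p[1]-hy)*np.sin(np.radians(-4)); dz=p[2]+.019-.032
    print(p,s["wrist_force"],s["finger_gap"],"r",np.hypot(d,dz),"th deg",np.degrees(np.arctan2(dz,-d)),"from d",np.degrees(np.arccos(-d/.183)))
    return d,dz
E
python3 - <<'E'
from h import *
d,dz=ang()
for a in(35,30): print(a,np.round([(-.183*np.cos(np.radians(a))-d)/.06,-(.183*np.sin(np.radians(a))-dz)/.06],2))
E
```

```text
[ 0.47420622 -0.09773455  0.14205847] [-5.56790617 -1.69827336  1.08307221] 0.08896891200830788 r 0.1809599642969814 th deg 45.4948911170574 from d 46.11933759876955
35 [-0.38  0.4 ]
30 [-0.53  0.63]
```

>>> {"method": "arm_command", "body": {
  "increments": [
    [[0, -0.2, 0.2], [0, 0, 0]],
    [[0, -0.18, 0.2], [0, 0, 0]],
    [[0, 0, 0], [0, 0, 0]]
  ]
}}

```text
clock: 55.92
tool_pos: [0.4533, -0.0962, 0.118]
ee_rot: [0.731, 0.682, -0.001, -0.001]
wrist_force: [0.5, -3.5, -5.0]
finger_gap: 0.092
gripper_force: 31.8
```

Run:
```python
from h import *
d,dz=ang()
for a in(30,): print(a,np.round([(-.183*np.cos(np.radians(a))-d)/.06,-(.183*np.sin(np.radians(a))-dz)/.06],2))
```

```text
[ 0.45325511 -0.09624025  0.1179736 ] [ 0.498681   -3.52453282 -5.03486702] 0.0919212632297005 r 0.18132779786887857 th deg 35.374350341566654 from d 36.10521371573115
30 [-0.18  0.22]
```

>>> {"method": "arm_command", "body": {
  "increments": [
    [[0, -0.08, 0.11], [0, 0, 0]],
    [[0, -0.08, 0.1], [0, 0, 0]],
    [[0, 0, 0], [0, 0, 0]],
    [[0, 0, 0], [0, 0, 0]]
  ]
}}

```text
clock: 56.42
tool_pos: [0.4456, -0.0957, 0.1066]
ee_rot: [0.731, 0.682, 0.001, 0.001]
wrist_force: [6.2, -2.8, -4.6]
finger_gap: 0.089
gripper_force: 31.8
```

Run:
```python
from h import *
d,dz=ang()
f,K,E=snap("side"); crop(f,255,110,415,230,5,"side9")
def tr(x,y,z):
    a=np.radians(-4); c=np.array([.526,-.1006]); return [c[0]+x*np.cos(a)-y*np.sin(a),c[1]+x*np.sin(a)+y*np.cos(a),z]
for th in(26,30,34):
    t=np.radians(th)
    P=[tr(.075-r*np.cos(t),.192*s,.032+r*np.sin(t)) for r in(0,.144) for s in(1,-1)]+[tr(.075-.183*np.cos(t),s*.055,.032+.183*np.sin(t)) for s in(1,-1)]
    print(th,[((proj(K,E,p)-[255,110])*5).round(0).tolist() for p in P])
```

```text
[ 0.44559382 -0.09572865  0.10661616] [ 6.24281469 -2.83386746 -4.6331794 ] 0.08882713488725147 r 0.18153173094979325 th deg 31.044347186287997 from d 31.799828726253214
26 [[108.0, 432.0], [393.0, 140.0], [283.0, 417.0], [556.0, 109.0], [444.0, 286.0], [520.0, 197.0]]
30 [[108.0, 432.0], [393.0, 140.0], [276.0, 402.0], [550.0, 96.0], [435.0, 268.0], [512.0, 180.0]]
34 [[108.0, 432.0], [393.0, 140.0], [267.0, 388.0], [544.0, 84.0], [426.0, 251.0], [503.0, 163.0]]
```

View pics/side9.png

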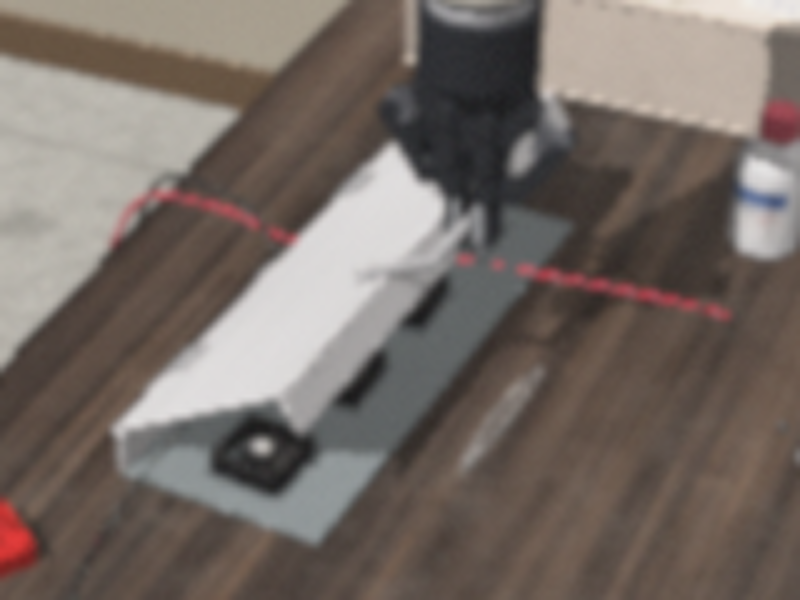

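The side crop shows the cover's free corner at (278,400) and the hinge corner at (115,432), about 31°. The tweezers lie flat at (500,420) and the fans are in place. One more degree, then release.

>>> {"method": "arm_command", "body": {
  "increments": [
    [[0, -0.03, 0.05], [0, 0, 0]],
    [[0, 0, 0], [0, 0, 0]],
    [[0, 0, 0], [0, 0, 0]]
  ]
}}

```text
clock: 56.85
tool_pos: [0.444, -0.0957, 0.1042]
ee_rot: [0.731, 0.682, 0.001, 0.001]
wrist_force: [6.2, -3.1, -2.5]
finger_gap: 0.092
gripper_force: 31.9
```

Run:
```python
from h import *
d,dz=ang()
```

```text
[ 0.44400583 -0.09566194  0.10416855] [ 6.16374612 -3.06629921 -2.46395972] 0.09237155327514134 r 0.18165411185618627 th deg 30.12445215085851 from d 30.84292289973604
```

>>> {"method": "arm_command", "body": {
  "increments": [
    [[0, 0, 0], [0, 0, 0]],
    [[0, 0, 0], [0, 0, 0]],
    [[0, 0, 0], [0, 0, 0]],
    [[0, 0, -0.3], [0, 0, 0]],
    [[0, 0, -0.5], [0, 0, 0]]
  ],
  "jaw": 0.5
}}

```text
clock: 57.48
tool_pos: [0.4414, -0.0948, 0.1512]
ee_rot: [0.731, 0.682, -0.001, -0.002]
wrist_force: [-0.3, -0.7, 0.3]
finger_gap: 0.252
gripper_force: 0.0
```

>>> {"method": "arm_command", "body": {
  "increments": [
    [[0, 0, -0.7], [0, 0, 0]],
    [[0, 0, -0.6], [0, 0, 0]],
    [[0, -0.8, 0], [0, 0, 0]],
    [[0, -0.8, 0], [0, 0, 0]],
    [[0, 0, 0], [0, 0, 0]]
  ]
}}

```text
clock: 58.1
tool_pos: [0.3449, -0.0882, 0.2303]
ee_rot: [0.732, 0.682, 0.0, 0.0]
wrist_force: [0.2, -0.8, 0.9]
finger_gap: 0.251
gripper_force: 0.0
```

Run:
```python
from h import *
print(env.state()["tool_pos"],env.state()["wrist_force"])
f,K,E=snap("side"); g=cv2.cvtColor(f,cv2.COLOR_RGB2GRAY)
# compare the cover with the picture taken at 31 deg, and find the free left corner of the panel
old=cv2.imread("pics/side9.png",0); new=cv2.resize(g[110:230,255:415],None,fx=5,fy=5,interpolation=cv2.INTER_CUBIC)
roi=(slice(340,460),slice(90,340)); (dx,dy),r=cv2.phaseCorrelate(old[340:420,230:330].astype(np.float32),new[340:420,230:330].astype(np.float32)); print("corner shift crop px",dx,dy,r)
print("white pixel rows of bar", [(int(x),int(np.argmax(new[150:300,x]>170))+150) for x in range(430,530,10)])
ft,Kt,Et=snap(); 
for o in hubs(ft,Kt,Et): print(o)
# fans seen in side view: hub of fan 1
n,l,st,ce=cv2.connectedComponentsWithStats((new[430:470,240:290]>170).astype(np.uint8))
print([( (ce[i]+[240,430]).round().tolist(),ray(K,E,(ce[i]+[240,430])/5+[255,110],.019).round(4).tolist()) for i in range(1,n) if st[i,4]>40])
```

```text
[ 0.34485463 -0.08815639  0.2303283 ] [ 0.16072489 -0.7929598   0.87038682]
corner shift crop px 0.08145211107812855 0.4111521406103762 0.613870929479599
white pixel rows of bar [(430, 150), (440, 150), (450, 150), (460, 150), (470, 150), (480, 150), (490, 150), (500, 150), (510, 173), (520, 150)]
[]
```

Run:
```python
from h import *
f,K,E=snap("side"); g=cv2.cvtColor(f,cv2.COLOR_RGB2GRAY)
old=cv2.imread("pics/side9.png",0); new=cv2.resize(g[110:230,255:415],None,fx=5,fy=5,interpolation=cv2.INTER_CUBIC)
for n,(x0,y0,x1,y1) in dict(fan1=(200,420,320,500),fan2=(335,355,395,410),fan3=(400,285,455,335),tweez=(450,360,560,480)).items():
    print(n,np.abs(old[y0:y1,x0:x1].astype(int)-new[y0:y1,x0:x1]).mean().round(1),old[y0:y1,x0:x1].max(),new[y0:y1,x0:x1].max())
t=cv2.resize(g[110:230,255:415],None,fx=5,fy=5,interpolation=cv2.INTER_CUBIC)
edge=[(x,int(np.argmax(np.diff(t[330:440,x].astype(int))<-6))+330) for x in range(130,290,20)]
eo=[(x,int(np.argmax(np.diff(old[330:440,x].astype(int))<-6))+330) for x in range(130,290,20)]
print(edge,eo)
ft,Kt,Et=snap(); gt=cv2.cvtColor(ft,cv2.COLOR_RGB2GRAY)
# bar in the top view: z from angle; bright thin line in front of the panel
for y in range(186,212): print(y,"".join("#" if a>200 else "+" if a>165 else "." if a>130 else " " for a in gt[y,335:400]))
for th in(28,30,32):
    q=np.radians(th); a=np.radians(-4); c=np.array([.526,-.1006]); x=.075-.183*np.cos(q)
    print(th,proj(Kt,Et,[c[0]+x*np.cos(a),c[1]+x*np.sin(a),.032+.183*np.sin(q)]))
```

```text
fan1 4.1 182 155
fan2 7.8 164 157
fan3 7.7 164 158
tweez 2.0 144 141
[(130, 425), (150, 421), (170, 417), (190, 414), (210, 410), (230, 406), (250, 402), (270, 400)] [(130, 425), (150, 420), (170, 416), (190, 412), (210, 407), (230, 405), (250, 400), (270, 395)]
186 ###############++.+##############################################
187 ##############+++.+##############################################
188 ##############+++.+#############################++++#############
189 ###############+++##############################+++++############
190 ++++++++#######+++##############################+++.+############
191 ......+.+++++++++.++############################+++.+############
192 .....++.......+++...+++++##+++++#################+++#############
193 ...+...+++++..+++.......++++++.+++++++++++#######+++#############
194 ..............+++........+++++++++..++..+++++++++++.+++##########
195    ..  .. ....+++.+......++.+++++++.++++..++++..+++...+++++++++#+
196              .+++... . .................+++++++++++............++
197              .++.        ... ............+......+++......++....
[... 375 characters left out ...]
                  .....+++++++++.              
204                                                 ..               
205                                                                  
206                                                                  
207                                                                  
208                                                                  
209                                                                  
210                                                                  
211   ....                                                           
28 [366.68416034 202.85579843]
30 [366.92725674 201.81490313]
32 [367.173532   200.70871376]
```

```bash
python3 -c "
from h import *
print(env.hand_in())"
```

```text
the job is handed in; nothing more can be done
None
```

The job is handed in: the three fans are in places 1–3 (hubs measured within 1 mm before the cover was closed), the tweezers lie flat on the table in front of the tray, and the cover stands at about 30° by camera and arm readings. One fan was found about 40 mm out of place after I set it down, so I reset it; the first pull on the cover bar reached about 96 N at the wrist, under the 120 N limit.

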